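Zero the dial comparator on the master bar, then gauge the spacer

ROBOT

A 6-joint arm with a two-finger parallel gripper is mounted at the origin on a cart in front of the work surface, level with it; the furniture and walls round the work are solid. World frame = base frame: x ahead of the robot, y to its left, z up, the work surface at z = 0. Lengths are in m, angles in rad, forces in N, time in s.
With the tool pointing down it reaches from about 0.3 to 0.875 m from the base axis. Payload 6.4 kg.
Tool frame: the origin (TCP) lies midway between the tips of the shut fingers; the grasp point (between the pads) lies 19 mm behind it (ctrl.pinch_z is the distance from the TCP to the grasp point, in m); z points along the fingers, y is the line along which they close (so a half turn about z gives the same grasp; the last joint's range is limited). The gripper opens to 85 mm and grips with 20 to 120 N. Pads are 22 mm wide; open, the fingers measure 114 mm over their backs; the gripper's body (76 mm by 85 mm) begins 54 mm behind the grasp point. The pads swing forward as they close: fully open they stand 13 mm farther back than shut.
Start: joints at [-1.451, 0.181, 1.607, -0, 1.354, -0.206], TCP at [0.184, -0.545, 0.231] pointing down, gripper open.
Joint ranges: [-2.99, 2.99], [-0.89, 2.07], [0.3, 2.58], [-1.14, 4.28], [0, 2.63], [-3.12, 3.12]. Speed limits (rad/s): [2.57, 2.57, 3.01, 3.14, 3.14, 3.14].

INTERFACE

Orientations are given as a unit quaternion [w, x, y, z].
In Python, from bench import ctrl gives the robot as it stands.
- The arm moves only by the tool apply_moves, never from a script. Its argument "moves" is a list of rows, each an object with "jaw": the opening, from 0 (shut) to 1 (fully open); "offset": the shift along the tool's x, y, z in mm, a list of three; "rot": the turn, a rotation vector about the tool's x, y, z in degrees, a list of three. In form: [{"jaw": jaw, "offset": [dx, dy, dz], "rot": [ax, ay, az]}, ...]. A call has exactly 5 rows; each row shifts and turns the commanded pose from where the row before left it, along the tool's axes as they then stand; what a row does not reach is not made up. A row lasts 1/8 s, in which the tool goes at most 62.5 mm and 10.7 degrees, less where a joint would pass 70% of its speed; a pose out of reach is approached as far as the arm can. A call is refused whole if a number of a shift passes 62.5 or a number of a turn 10.7, either way. A call with a gripper value outside its range is refused whole. The fingers move at their own pace and stop on an object; the grip force is fixed at half the most. Time passes only in rows, so rows that do not move let the fingers close, or fill a call up. It gives the time, the measured TCP pose, the force, the opening and the grip force at its end, in the units of the state.
- ctrl.get_obs(): the state, without advancing time (a new reading comes with each control period).
- ctrl.camera(name): name is "scene" or "side" or "wrist"; returns (picture, depth): 400x640x3 uint8, red, green, blue; 400x640 float32, m along the optical axis (not along the pixel's ray), 0 where there is no reading.
- ctrl.camera_params(name): a dict with "K" (3x3 intrinsics, pixels), "cam_to_world" (4x4, takes a point from camera to world coordinates); the wrist camera has in their place "mount" (4x4, takes a point from camera to tool coordinates, whose origin is the TCP and whose axes are the flange's). Camera axes: x right, y down, z forward; pixel columns grow to the right and rows downward; lengths in m; the calibration is good to about 2 mm. The wrist camera is an equidistant fisheye: a pixel r from the principal point sees the ray r / f radians off the axis. A picture is of the moment at which its call begins: read the wrist's pose just before it. camera_params takes no time and is no camera call.
- ctrl.hand_in(): hands the job in; it is judged then, once.
Trained networks look in the newest picture that a camera, given by its name, has taken for a name from the list of things; names that differ only in an ending like _2 or _b are one class to them, and where a whole thing is asked for, a point or a joint stands for the part that bears it (a point fixed in the world has none). Each returns a list of dicts, best first, with "score" (0 to 1); they miss things now and then, are a little off and sometimes report something else, mostly with a low value. They report only what shows in the picture. A call takes as long as a camera call. They do not tell look-alikes from the thing itself.
- ctrl.outline_of(camera, target): "region" (400x640 bool, what is visible of it) and "position" ([column, row] in pixels, amid what is visible of it).
The state is a dict: "time_s": time; "q": joint angles; "dq": joint speeds; "joint_efforts": joint torques, N m; "eef_pos": TCP position; "eef_rot": TCP orientation; "wrist_force": force on the tool from outside, world axes, zero at the start; "torque": the same for the moment, N m; "opening": opening from 0.0 (shut) to 1.0 (fully open); "grasp_force": force on a finger pad.
Only numpy, scipy, OpenCV 4.12 (cv2) and the standard library are available. Lean on these libraries where they do the work, as an engineer would, in place of code of your own. Each camera call takes 0.05 s, during which the arm holds its last target. There are 200 camera calls.

TASK

Zero the dial comparator and gauge the spacer: slide the plain master bar along the fence until its middle is under the sprung tip, then turn the dial's bezel so that the zero arrow points at the needle. Without disturbing that zero, slide the spacer (the bar with two holes) in along the fence from the other side until its middle is under the tip; it can push the master back out ahead of it, and the master stays on the plate. Both bars lie flush along the fence under the tip and are never lifted off the plate, and the tape measure, stamp and marker stay where they are.

Things in the scene. Friction and masses are not known exactly. Their poses are not given: they have to be found in the camera images.
- stand: Dial comparator on a dark granite surface plate, 250 (x) by 500 (y) mm, fixed to the bench. Origin: centre of the plate's underside, on the bench top; x points to the plate's back, where the column stands, y along its length to the left. Flat top 50 mm above the origin. Column at x = +88, 36 mm across at most above its foot, no higher than the dial.
- fence_face (a point): Middle of the front face of the steel fence on the plate, at x = +10 mm in the stand's frame, axes as the stand's. The fence is 12 mm high, 15 mm wide and runs along y, 240 mm each way. The spindle's axis stands 20 mm in front of this face, so a 40 mm wide bar flush with the fence has its centre line under the tip.
- dial_centre (a point): Centre of the bezel of the dial, which lies face up straight above the spindle: bezel 54 mm across and 12 mm high, this point at half its height, 61 mm above the plate top. Below it the case, 47 mm across, down to 42 mm above the plate, then a 17 mm wide clamp arm (27 to 40 mm above the plate) running back to the column. Nothing of the stand is higher than the bezel.
- master_centre (a point): Centre of the master, a plain steel bar without holes, 40 (its x) by 120 (its y) by 20 mm high, 0.45 kg, lying on the plate to one side of the spindle, long side roughly along the fence. The top edges of its short ends are bevelled (6 mm down over 8 mm), so that it lifts the spindle when slid under along y. The point lies 10 mm above its underside.
- spacer_centre (a point): Centre of the spacer to be gauged, an aluminium bar with two 10 mm bolt holes in its top, 40 (its x) by 120 (its y) by 18.5 mm high, 0.3 kg, with the same bevelled ends, lying on the plate on the other side of the spindle. The point lies 9.25 mm above its underside.
- spindle_tip (a point): Lowest point of the ball contact (12 mm across) on the sprung spindle. Free, it hangs 15.5 mm above the plate top; a bar slid under it pushes it up against a light spring (about 1.2 to 2 N).
- spindle (a joint): How far the spindle is pushed up, m: 0 free, about 0.0042 on the master, about 0.0028 on the spacer, stop at 0.008.
- bezel (a joint): Angle of the dial's knurled bezel, which carries the white scale and zero arrow; rad, growing counter-clockwise seen from above; 0 when the arrow lies straight back (stand's +x). It turns about the spindle's axis against light friction (0.03 N m) and stays where left; stops at -2.6 and +2.6. It starts 0.4 to 1.25 rad counter-clockwise of straight back.
- zero_mark (a point): Point of the scale's bold black zero arrow, 19 mm from the dial's centre; turns with the bezel.
- needle_tip (a point): Point of the dial's thin black needle, 19 mm from the dial's centre, under the glass; the short thick end opposite is its counterweight. The needle turns only with the spindle: clockwise seen from above, one turn for 10 mm.
- tape_measure: Yellow tape measure, 36 by 75 by 67 mm, standing loose on the bench in front of the plate; origin at the centre of its underside.
- stamp: Hand stamp with a wooden handle, 28 by 50 by 69 mm, standing loose on the bench in front of the plate; origin at the centre of its underside.
- marker: Black and white marker pen, 17 by 141 by 17 mm, lying loose on the bench in front of the plate; origin at the centre of its underside, long axis y.
Things that resemble listed ones, but are neither listed nor needed, are in the scene too. What is shaped like the part that bears spacer_centre but yellow is not meant.

How it is judged:
By the outcome, as a careful person would: the job done as asked, in the order asked, and still so for the second after the job is handed in, with the robot touching nothing.
It also fails if it takes over 72 s, if anything falls off the work surface, if the arm or the gripper's body presses on something with over 40 N, if the wrist force passes 120 N, or if a joint passes its speed limit or range.

## Working session

There is one attempt and no reset: what is moved stays moved. The work goes in short steps, Python scripts to look and compute and a tool call to move; the robot and the scene stay as the last step left them, time stands still between calls to the robot, and variables do not carry over. Pictures are saved under pics/ and viewed, at most 10 in all, crops included, and the job is handed in when it is done.

Besides the shell and the picture viewer there is one more tool, called after "Call:" in YAML: its name, and indented under it one key for each argument. apply_moves: Moves the arm, as the interface text tells. Its arguments: {"type":"object","properties":{"moves":{"type":"array"}},"required":["moves"]}

```bash
ls; mkdir -p pics; cat > h.py <<'E'
import numpy as np,cv2
from bench import ctrl
from scipy.spatial.transform import Rotation as R
def T_tool():
    o=ctrl.get_obs();T=np.eye(4);q=o['eef_rot'];T[:3,:3]=R.from_quat([q[1],q[2],q[3],q[0]]).as_matrix();T[:3,3]=o['eef_pos'];return T
def world(cam,uv,d,K,M):
    uv=np.asarray(uv,float).reshape(-1,2);d=np.asarray(d).reshape(-1)
    p=np.c_[(uv[:,0]-K[0,2])/K[0,0]*d,(uv[:,1]-K[1,2])/K[1,1]*d,d]
    return p@M[:3,:3].T+M[:3,3]
def cloud(cam,depth,P,reg=None):
    if reg is None: reg=depth>0
    v,u=np.nonzero(reg&(depth>0)); return world(cam,np.c_[u,v],depth[v,u],np.array(P['K']),np.array(P['cam_to_world'])),u,v
def ray_z(uv,z,P):
    K=np.array(P['K']);M=np.array(P['cam_to_world'])
    uv=np.asarray(uv,float).reshape(-1,2)
    d=np.c_[(uv[:,0]-K[0,2])/K[0,0],(uv[:,1]-K[1,2])/K[1,1],np.ones(len(uv))]@M[:3,:3].T
    s=(z-M[2,3])/d[:,2]; return M[:3,3]+d*s[:,None]
E
python3 - <<'E'
from h import *
ims={}
for c in ['scene','side']:
    im,d=ctrl.camera(c);P=ctrl.camera_params(c);np.savez('%s0.npz'%c,im=im,d=d)
    print(c,np.round(P['K'],1).tolist(),np.round(P['cam_to_world'],3).tolist())
    cv2.imwrite('pics/%s0.png'%c,im[:,:,::-1])
    for n in ['stand','master_centre','spacer_centre','dial_centre','tape_measure','stamp','marker','zero_mark','needle_tip','spindle_tip','fence_face']:
        try:
            r=ctrl.outline_of(c,n)
        except Exception as e: print(n,e);continue
        for x in r[:3]:
            p,u,v=cloud(c,d,P,x['region'])
            print(n,round(x['score'],2),np.round(x['position'],1),len(p),np.round(np.median(p,0),3) if len(p) else '',np.round(np.percentile(p,[2,98],axis=0),3).tolist() if len(p) else '')
print(ctrl.get_obs())
print(ctrl.pinch_z)
E
```

```text
pics
scene [[407.4, 0.0, 327.6], [0.0, 407.4, 201.7], [0.0, 0.0, 1.0]] [[-0.788, -0.249, 0.563, -0.058], [-0.615, 0.325, -0.718, 0.558], [-0.004, -0.913, -0.409, 0.474], [0.0, 0.0, 0.0, 1.0]]
stand 0.74 [329.3 274.3] 1232 [0.331 0.063 0.04 ] [[0.307, 0.034, 0.003], [0.377, 0.066, 0.065]]
stand 0.63 [242.8 249. ] 1135 [0.49  0.118 0.069] [[0.476, 0.054, 0.051], [0.524, 0.167, 0.071]]
stand 0.59 [274.7 230.7] 13224 [0.492 0.017 0.05 ] [[0.388, -0.273, 0.014], [0.661, 0.203, 0.108]]
master_centre 0.74 [242.7 247.3] 1045 [0.49  0.12  0.069] [[0.476, 0.057, 0.053], [0.522, 0.167, 0.071]]
spacer_centre 0.65 [385.  194.1] 339 [ 0.481 -0.397  0.017] [[0.442, -0.468, 0.001], [0.551, -0.371, 0.021]]
spacer_centre 0.6 [350.  199.9] 529 [ 0.47  -0.2    0.067] [[0.457, -0.267, 0.052], [0.498, -0.158, 0.07]]
spacer_centre 0.58 [427.9 210.7] 425 [ 0.33  -0.358  0.018] [[0.294, -0.437, -0.0], [0.381, -0.322, 0.02]]
dial_centre 0.62 [275.1 233. ] 13141 [0.493 0.018 0.05 ] [[0.388, -0.273, 0.014], [0.661, 0.203, 0.108]]
tape_measure 0.81 [328.4 277.7] 1237 [0.331 0.063 0.04 ] [[0.307, 0.032, 0.001], [
[... 1871 characters left out ...]
08]]
{'time_s': 1.2, 'q': array([-1.45132068e+00,  1.80774546e-01,  1.60702058e+00,  1.24352199e-05,
        1.35377570e+00, -2.06304472e-01]), 'dq': array([-0.00125389,  0.00138314,  0.00026539, -0.00190398,  0.00137334,
       -0.0004007 ]), 'joint_efforts': array([ 1.86275424e-04, -4.44847512e+01, -3.51684129e+01, -2.37379127e-04,
        7.87873742e-04, -4.35631264e-06]), 'eef_pos': array([ 0.1840472 , -0.54476403,  0.23129282]), 'eef_rot': array([1.11680629e-05, 9.86762939e-01, 1.62169363e-01, 5.59234684e-06]), 'wrist_force': array([ 0.3260258 , -1.41685827, -0.94990258]), 'torque': array([ 0.01751395,  0.0006478 , -0.00488907]), 'grasp_force': 0.0, 'opening': 0.9992452324383215}
0.0187
```

View pics/scene0.png

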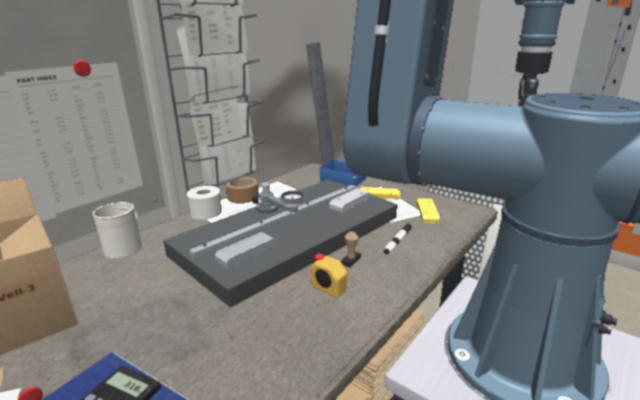

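```bash
python3 - <<'E'
from h import *
# precise estimates from depth clouds
for c in ['scene','side']:
    f=np.load(c+'0.npz');P=ctrl.camera_params(c);p,u,v=cloud(c,f['d'],P)
    def rep(n,m):
        q=p[m].astype(np.float32)
        print(c,n,len(q),np.round(q.mean(0),4) if len(q) else '', [np.round(x,4) for x in cv2.minAreaRect(np.ascontiguousarray(q[:,:2]))] if len(q)>3 else '')
    box=lambda a,b,e,g,h,i:(p[:,0]>a)&(p[:,0]<b)&(p[:,1]>e)&(p[:,1]<g)&(p[:,2]>h)&(p[:,2]<i)
    rep('plate',box(.35,.7,-.35,.3,.045,.055))
    rep('bezel',box(.45,.6,-.1,.0,.112,.125))
    rep('master',box(.46,.535,.03,.2,.0665,.075))
    rep('spacer',box(.43,.535,-.3,-.13,.0655,.073))
    rep('fence',box(.5,.58,-.3,.22,.0595,.0635))
E
```

```text
scene plate 8549 [0.5109 0.0034 0.0501] [array([ 0.4987, -0.0502]), array([0.5024, 0.3185]), np.float64(83.8295)]
scene bezel 140 [ 0.5204 -0.0505  0.1155] [array([ 0.5206, -0.0531]), array([0.0522, 0.0543]), np.float64(29.3211)]
scene master 659 [0.499  0.1123 0.0698] [array([0.5008, 0.1079]), array([0.1148, 0.0442]), np.float64(83.6256)]
scene spacer 319 [ 0.4769 -0.213   0.0682] [array([ 0.4788, -0.2149]), array([0.0682, 0.1155]), np.float64(13.6685)]
scene fence 671 [ 0.5511 -0.0133  0.0617] [array([ 0.5398, -0.0548]), array([0.4755, 0.0776]), np.float64(89.6558)]
side plate 5538 [0.5162 0.0145 0.0502] [array([ 0.4986, -0.0493]), array([0.5009, 0.3209]), np.float64(83.342)]
side bezel 103 [ 0.5211 -0.051   0.1154] [array([ 0.5202, -0.053 ]), array([0.0547, 0.0542]), np.float64(78.8008)]
side master 430 [0.5002 0.1142 0.07  ] [array([0.5016, 0.1088]), array([0.1146, 0.0425]), np.float64(84.0087)]
side spacer 187 [ 0.4774 -0.2142  0.0683] [array([ 0.4779, -0.2187]), array([0.1128, 0.042 ]), np.float64(88.0562)]
side fence 427 [ 0.5516 -0.008   0.062 ] [array([ 0.5361, -0.0543]), array([0.4797, 0.0797]), np.float64(89.0264)]
```

```bash
python3 - <<'E'
from h import *
for c in ['scene','side']:
    f=np.load(c+'0.npz');P=ctrl.camera_params(c);p,u,v=cloud(c,f['d'],P)
    m=(abs(p[:,2]-.0615)<.002)&(p[:,1]>-.3)&(p[:,1]<.2)&(abs(p[:,0]-(.5435+.105*(p[:,1]+.05)))<.02)
    q=p[m]; k=None
    for _ in range(5):
        a=np.polyfit(q[:,1],q[:,0],1);r=q[:,0]-np.polyval(a,q[:,1]);
        if _<4:q=q[abs(r)<.012]
    print(c,len(q),'fence slope deg',np.degrees(np.arctan(a[0])),'x mid at y=-.053',np.polyval(a,-.053),np.percentile(r,[2,50,98]),q[:,1].min(),q[:,1].max())
    th=np.arctan(a[0]);ex=np.array([np.cos(th),-np.sin(th)]);ey=np.array([np.sin(th),np.cos(th)])
    o=np.array([.5203,-.053])
    for n,zl,zh,b in [('master',.0665,.075,(.03,.2)),('spacer',.0655,.073,(-.3,-.13))]:
        mm=(p[:,1]>b[0])&(p[:,1]<b[1])&(p[:,2]>zl)&(p[:,2]<zh);s=(p[mm,:2]-o)@np.c_[ex,ey]
        mm=s[:,0]<.005; s=s[mm]
        print(n,len(s),np.percentile(s,[1,50,99],axis=0).round(4).tolist(),[np.round(x,4) for x in cv2.minAreaRect(s.astype(np.float32))])
    mm=(abs(p[:,2]-.05)<.003);s=(p[mm,:2]-o)@np.c_[ex,ey];s=s[(abs(s[:,0])<.2)&(abs(s[:,1])<.3)];print('plate',np.percentile(s,[.3,99.7],axis=0).round(3).tolist())
E
```

```text
scene 666 fence slope deg 6.563250143000336 x mid at y=-.053 0.547886950711174 [-0.00690635 -0.00081638  0.00910218] -0.2924272379517735 0.18280739128536505
master 1420 [[-0.61, 0.0166], [-0.4529, 0.0765], [-0.0182, 0.2112]] [array([-0.3144,  0.1106]), array([0.6189, 0.1149]), np.float64(9.7087)]
spacer 317 [[-0.0464, -0.2216], [-0.0258, -0.1622], [-0.0013, -0.1131]] [array([-0.0233, -0.1672]), array([0.042, 0.114]), np.float64(4.7237)]
plate [[-0.181, -0.245], [0.134, 0.25]]
side 423 fence slope deg 6.678783215332069 x mid at y=-.053 0.5484611371916611 [-0.00691862 -0.00086515  0.00916065] -0.2939745130961321 0.18503013285423298
master 843 [[-0.6075, 0.016], [-0.0581, 0.1049], [-0.0185, 0.2135]] [array([-0.3135,  0.1137]), array([0.6167, 0.1171]), np.float64(9.2494)]
spacer 344 [[-0.7601, -0.3196], [-0.0411, -0.213], [-0.0029, -0.1143]] [array([-0.3833, -0.2236]), array([0.7768, 0.1125]), np.float64(8.5206)]
plate [[-0.186, -0.246], [0.135, 0.25]]
```

```bash
cat >> h.py <<'E'
TH=np.radians(6.6);EX=np.array([np.cos(TH),-np.sin(TH)]);EY=np.array([np.sin(TH),np.cos(TH)]);O=np.array([.5203,-.053])
def now():
    T=T_tool();d=T[:2,3]-O
    return np.array([d@EX*1e3,d@EY*1e3,T[2,3]*1e3,np.degrees(np.arctan2(T[1,0],T[0,0])+TH)])
def plan(wps,start=None,dec=0):
    """wps: (X,Y,Z,yaw,jaw,nrows) in spindle frame mm/deg; None keeps"""
    import json
    c=now() if start is None else np.array(start,float);rows=[]
    print('now',c.round(1))
    for w in wps:
        g=np.array([c[i] if w[i] is None else w[i] for i in range(4)]);n=w[5]
        g0=c.copy()
        for k in range(n):
            t=g0+(g-g0)*(k+1)/n;d=t-c;a=np.radians(c[3])
            o=[round(float(x),dec) for x in (np.cos(a)*d[0]+np.sin(a)*d[1],np.sin(a)*d[0]-np.cos(a)*d[1],-d[2])];r=round(-d[3],1)
            rows.append({"jaw":w[4],"offset":o,"rot":[0,0,r]})
            # propagate the rounded
            c=c+np.array([np.cos(a)*o[0]+np.sin(a)*o[1],np.sin(a)*o[0]-np.cos(a)*o[1],-o[2],-r])
    while len(rows)%5: rows.append({"jaw":wps[-1][4],"offset":[0,0,0],"rot":[0,0,0]})
    for i in range(0,len(rows),5): print(json.dumps(rows[i:i+5]))
    return c
E
python3 -c "
from h import *
plan([(None,None,200,0,1,0),(-100,158,190,0,1,15),(-97,158,46,0,1,5)])"
```

```text
now [-277.5 -527.2  231.3   25.3]
[{"jaw": 1, "offset": [30.0, -36.0, 3.0], "rot": [0, 0, 1.7]}, {"jaw": 1, "offset": [29.0, -37.0, 3.0], "rot": [0, 0, 1.7]}, {"jaw": 1, "offset": [28.0, -38.0, 2.0], "rot": [0, 0, 1.7]}, {"jaw": 1, "offset": [27.0, -39.0, 3.0], "rot": [0, 0, 1.6]}, {"jaw": 1, "offset": [26.0, -40.0, 3.0], "rot": [0, 0, 1.7]}]
[{"jaw": 1, "offset": [24.0, -40.0, 3.0], "rot": [0, 0, 1.7]}, {"jaw": 1, "offset": [24.0, -41.0, 2.0], "rot": [0, 0, 1.7]}, {"jaw": 1, "offset": [22.0, -42.0, 3.0], "rot": [0, 0, 1.7]}, {"jaw": 1, "offset": [21.0, -42.0, 3.0], "rot": [0, 0, 1.7]}, {"jaw": 1, "offset": [20.0, -43.0, 3.0], "rot": [0, 0, 1.6]}]
[{"jaw": 1, "offset": [18.0, -43.0, 2.0], "rot": [0, 0, 1.7]}, {"jaw": 1, "offset": [17.0, -44.0, 3.0], "rot": [0, 0, 1.7]}, {"jaw": 1, "offset": [16.0, -45.0, 3.0], "rot": [0, 0, 1.7]}, {"jaw": 1, "offset": [14.0, -45.0, 3.0], "rot": [0, 0, 1.7]}, {"jaw": 1, "offset": [14.0, -45.0, 2.0], "rot": [0, 0, 1.7]}]
[{"jaw": 1, "offset": [1.0, 0.0, 29.0], "rot": [0, 0, -0.0]}, {"jaw": 1, "offset": [0.0, 0.0, 29.0], "rot": [0, 0, -0.0]}, {"jaw": 1, "offset": [1.0, 0.0, 29.0], "rot": [0, 0, -0.0]}, {"jaw": 1, "offset": [0.0, 0.0, 28.0], "rot": [0, 0, -0.0]}, {"jaw": 1, "offset": [1.0, 0.0, 29.0], "rot": [0, 0, -0.0]}]
```

Call:
apply_moves:
  moves:
    - {"jaw": 1, "offset": [30, -36, 3], "rot": [0, 0, 1.7]}
    - {"jaw": 1, "offset": [29, -37, 3], "rot": [0, 0, 1.7]}
    - {"jaw": 1, "offset": [28, -38, 2], "rot": [0, 0, 1.7]}
    - {"jaw": 1, "offset": [27, -39, 3], "rot": [0, 0, 1.6]}
    - {"jaw": 1, "offset": [26, -40, 3], "rot": [0, 0, 1.7]}

```text
time_s: 1.82
eef_pos: [0.2695, -0.3231, 0.2173]
eef_rot: [0.0, 0.996, 0.089, 0.0]
wrist_force: [1.0, 0.9, 0.4]
opening: 0.997
grasp_force: 0.0
```

Call:
apply_moves:
  moves:
    - {"jaw": 1, "offset": [24, -40, 3], "rot": [0, 0, 1.7]}
    - {"jaw": 1, "offset": [24, -41, 2], "rot": [0, 0, 1.7]}
    - {"jaw": 1, "offset": [22, -42, 3], "rot": [0, 0, 1.7]}
    - {"jaw": 1, "offset": [21, -42, 3], "rot": [0, 0, 1.7]}
    - {"jaw": 1, "offset": [20, -43, 3], "rot": [0, 0, 1.6]}

```text
time_s: 2.45
eef_pos: [0.355, -0.1032, 0.2036]
eef_rot: [0.0, 1.0, 0.016, 0.001]
wrist_force: [0.6, -0.8, 0.3]
opening: 0.999
grasp_force: 0.0
```

Call:
apply_moves:
  moves:
    - {"jaw": 1, "offset": [18, -43, 2], "rot": [0, 0, 1.7]}
    - {"jaw": 1, "offset": [17, -44, 3], "rot": [0, 0, 1.7]}
    - {"jaw": 1, "offset": [16, -45, 3], "rot": [0, 0, 1.7]}
    - {"jaw": 1, "offset": [14, -45, 3], "rot": [0, 0, 1.7]}
    - {"jaw": 1, "offset": [14, -45, 2], "rot": [0, 0, 1.7]}

```text
time_s: 3.08
eef_pos: [0.44, 0.1171, 0.1904]
eef_rot: [0.0, 0.998, -0.058, 0.0]
wrist_force: [1.2, -0.3, 0.2]
opening: 1.001
grasp_force: 0.0
```

```bash
python3 - <<'E'
from h import *
im,d=ctrl.camera('wrist');P=ctrl.camera_params('wrist');print({k:np.round(v,4).tolist() for k,v in P.items()})
np.savez('w1.npz',im=im,d=d,T=T_tool());cv2.imwrite('pics/w1.png',im[:,:,::-1])
print(ctrl.get_obs()['time_s'],ctrl.get_obs()['q'].round(3))
plan([(-97,158,46,0,1,5)])
E
```

```text
{'K': [[309.7069, 0.0, 317.983], [0.0, 309.7069, 197.1485], [0.0, 0.0, 1.0]], 'mount': [[0.0001, -0.9485, -0.3167, 0.0824], [1.0, 0.0003, -0.0005, -0.0003], [0.0006, -0.3167, 0.9485, -0.1431], [0.0, 0.0, 0.0, 1.0]]}
3.125 [ 0.005 -0.048  1.936  0.003  1.251  1.691]
now [-9.850e+01  1.639e+02  1.905e+02 -1.000e-01]
[{"jaw": 1, "offset": [0.0, 1.0, 29.0], "rot": [0, 0, -0.0]}, {"jaw": 1, "offset": [1.0, 1.0, 29.0], "rot": [0, 0, -0.0]}, {"jaw": 1, "offset": [-0.0, 2.0, 29.0], "rot": [0, 0, -0.0]}, {"jaw": 1, "offset": [0.0, 1.0, 29.0], "rot": [0, 0, -0.1]}, {"jaw": 1, "offset": [1.0, 1.0, 28.0], "rot": [0, 0, 0.0]}]
```

View pics/w1.png

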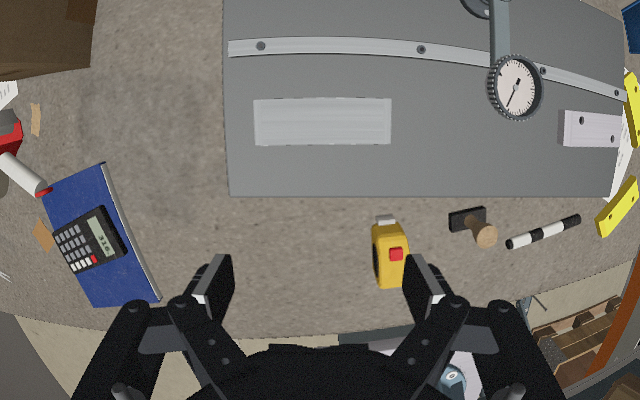

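Call:
apply_moves:
  moves:
    - {"jaw": 1, "offset": [0, 1, 29], "rot": [0, 0, 0]}
    - {"jaw": 1, "offset": [1, 1, 29], "rot": [0, 0, 0]}
    - {"jaw": 1, "offset": [0, 2, 29], "rot": [0, 0, 0]}
    - {"jaw": 1, "offset": [0, 1, 29], "rot": [0, 0, 0]}
    - {"jaw": 1, "offset": [1, 1, 28], "rot": [0, 0, 0]}

```text
time_s: 3.75
eef_pos: [0.4409, 0.1092, 0.0455]
eef_rot: [-0.0, 0.998, -0.058, 0.0]
wrist_force: [0.2, -0.4, -0.4]
opening: 1.002
grasp_force: 0.0
```

Call:
apply_moves:
  moves:
    - {"jaw": 1, "offset": [13, 0, 0], "rot": [0, 0, 0]}
    - {"jaw": 1, "offset": [13, 0, 0], "rot": [0, 0, 0]}
    - {"jaw": 1, "offset": [8, 0, 0], "rot": [0, 0, 0]}
    - {"jaw": 1, "offset": [8, 0, 0], "rot": [0, 0, 0]}
    - {"jaw": 1, "offset": [8, 0, 0], "rot": [0, 0, 0]}

```text
time_s: 4.38
eef_pos: [0.491, 0.1035, 0.0467]
eef_rot: [-0.0, 0.998, -0.058, 0.0]
wrist_force: [-3.5, 0.6, 2.0]
opening: 1.001
grasp_force: 1.5
```

```bash
python3 - <<'E'
from h import *
im,d=ctrl.camera('wrist')
np.savez('w2.npz',im=im,d=d,T=T_tool());cv2.imwrite('pics/w2.png',im[:,:,::-1])
plan([])
E
```

```text
now [-45.8 152.   46.9  -0. ]
```

View pics/w2.png

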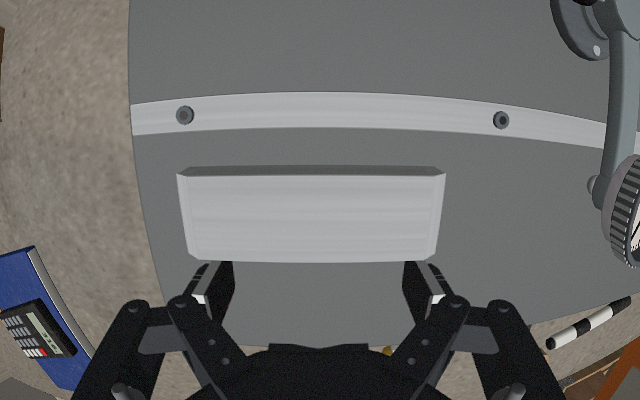

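Call:
apply_moves:
  moves:
    - {"jaw": 1, "offset": [4, 0, 0], "rot": [0, 0, 0]}
    - {"jaw": 1, "offset": [3, 0, 0], "rot": [0, 0, 0]}
    - {"jaw": 1, "offset": [3, 0, 0], "rot": [0, 0, 0]}
    - {"jaw": 1, "offset": [2, 0, 0], "rot": [0, 0, 0]}
    - {"jaw": 1, "offset": [1, 0, 0], "rot": [0, 0, 0]}

```text
time_s: 5.05
eef_pos: [0.5035, 0.102, 0.0463]
eef_rot: [-0.0, 0.998, -0.058, -0.0]
wrist_force: [-3.2, 1.0, 1.6]
opening: 0.998
grasp_force: 1.5
```

Call:
apply_moves:
  moves:
    - {"jaw": 1, "offset": [1, 0, 0], "rot": [0, 0, 0]}
    - {"jaw": 1, "offset": [1, 0, 0], "rot": [0, 0, 0]}
    - {"jaw": 1, "offset": [0.5, 0, 0], "rot": [0, 0, 0]}
    - {"jaw": 1, "offset": [0.5, 0, 0], "rot": [0, 0, 0]}
    - {"jaw": 1, "offset": [0, 0, 0], "rot": [0, 0, 0]}

```text
time_s: 5.68
eef_pos: [0.5065, 0.1016, 0.0463]
eef_rot: [-0.0, 0.998, -0.058, 0.0]
wrist_force: [-2.2, 0.4, -0.7]
opening: 0.998
grasp_force: 0.9
```

```bash
python3 - <<'E'
from h import *
print(ctrl.get_obs()['torque'])
plan([])
E
```

```text
[0.02255897 0.2558259  0.03993145]
now [-31.5 152.   46.3  -0. ]
```

Call:
apply_moves:
  moves:
    - {"jaw": 1, "offset": [0.5, 0, 0], "rot": [0, 0, 0]}
    - {"jaw": 1, "offset": [0.5, 0, 0], "rot": [0, 0, 0]}
    - {"jaw": 1, "offset": [0.5, 0, 0], "rot": [0, 0, 0]}
    - {"jaw": 1, "offset": [0.5, 0, 0], "rot": [0, 0, 0]}
    - {"jaw": 1, "offset": [0, 0, 0], "rot": [0, 0, 0]}

```text
time_s: 6.3
eef_pos: [0.5085, 0.1014, 0.0463]
eef_rot: [-0.0, 0.998, -0.058, 0.0]
wrist_force: [-1.1, 0.2, -0.5]
opening: 1.001
grasp_force: 0.7
```

```bash
python3 - <<'E'
from h import *
im,d=ctrl.camera('wrist')
np.savez('w3.npz',im=im,d=d,T=T_tool());cv2.imwrite('pics/w3.png',cv2.resize(im[80:300,150:470,::-1],None,fx=2,fy=2))
plan([])
E
```

```text
now [-29.4 152.   46.3  -0. ]
```

View pics/w3.png

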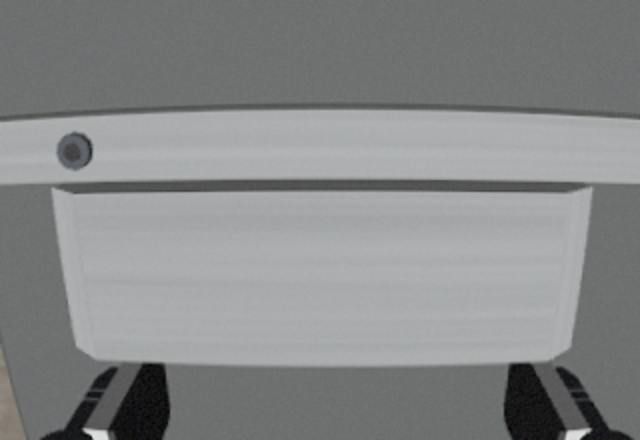

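Call:
apply_moves:
  moves:
    - {"jaw": 1, "offset": [0.7, 0, 0], "rot": [0, 0, 0]}
    - {"jaw": 1, "offset": [0.7, 0, 0], "rot": [0, 0, 0]}
    - {"jaw": 1, "offset": [0.6, 0, 0], "rot": [0, 0, 0]}
    - {"jaw": 1, "offset": [0.5, 0, 0], "rot": [0, 0, 0]}
    - {"jaw": 1, "offset": [0, 0, 0], "rot": [0, 0, 0]}

```text
time_s: 6.98
eef_pos: [0.5089, 0.1014, 0.046]
eef_rot: [0.0, 0.998, -0.058, -0.002]
wrist_force: [-10.1, 1.1, 7.4]
opening: 0.996
grasp_force: 4.7
```

```bash
python3 - <<'E'
from h import *
plan([])
E
```

```text
now [-29.1 152.1  46.   -0. ]
```

```bash
python3 - <<'E'
from h import *
plan([(-45,152,46,0,1,1),(-45,160,120,20,0,2),(0,250,125,90,0,7),(0,250,57,90,0,5)])
E
```

```text
now [-29.1 152.1  46.   -0. ]
[{"jaw": 1, "offset": [-16.0, 0.0, 0.0], "rot": [0, 0, -0.0]}, {"jaw": 0, "offset": [0.0, -4.0, -37.0], "rot": [0, 0, -10.0]}, {"jaw": 0, "offset": [1.0, -4.0, -37.0], "rot": [0, 0, -10.0]}, {"jaw": 0, "offset": [10.0, -10.0, -1.0], "rot": [0, 0, -10.0]}, {"jaw": 0, "offset": [12.0, -8.0, -0.0], "rot": [0, 0, -10.0]}]
[{"jaw": 0, "offset": [13.0, -5.0, -1.0], "rot": [0, 0, -10.0]}, {"jaw": 0, "offset": [14.0, -4.0, -1.0], "rot": [0, 0, -10.0]}, {"jaw": 0, "offset": [15.0, -0.0, -1.0], "rot": [0, 0, -10.0]}, {"jaw": 0, "offset": [14.0, 1.0, -0.0], "rot": [0, 0, -10.0]}, {"jaw": 0, "offset": [14.0, 4.0, -1.0], "rot": [0, 0, -10.0]}]
[{"jaw": 0, "offset": [-0.0, 0.0, 14.0], "rot": [0, 0, -0.0]}, {"jaw": 0, "offset": [-0.0, 0.0, 13.0], "rot": [0, 0, -0.0]}, {"jaw": 0, "offset": [-0.0, 0.0, 14.0], "rot": [0, 0, -0.0]}, {"jaw": 0, "offset": [-0.0, 0.0, 13.0], "rot": [0, 0, -0.0]}, {"jaw": 0, "offset": [-0.0, 0.0, 14.0], "rot": [0, 0, -0.0]}]
```

Call:
apply_moves:
  moves:
    - {"jaw": 1, "offset": [-16, 0, 0], "rot": [0, 0, 0]}
    - {"jaw": 0, "offset": [0, -4, -37], "rot": [0, 0, -10]}
    - {"jaw": 0, "offset": [1, -4, -37], "rot": [0, 0, -10]}
    - {"jaw": 0, "offset": [10, -10, -1], "rot": [0, 0, -10]}
    - {"jaw": 0, "offset": [12, -8, 0], "rot": [0, 0, -10]}

```text
time_s: 7.6
eef_pos: [0.5132, 0.1354, 0.1228]
eef_rot: [0.001, 0.957, 0.29, 0.002]
wrist_force: [-0.1, -0.1, -0.2]
opening: 0.14
grasp_force: 0.0
```

Call:
apply_moves:
  moves:
    - {"jaw": 0, "offset": [13, -5, -1], "rot": [0, 0, -10]}
    - {"jaw": 0, "offset": [14, -4, -1], "rot": [0, 0, -10]}
    - {"jaw": 0, "offset": [15, 0, -1], "rot": [0, 0, -10]}
    - {"jaw": 0, "offset": [14, 1, 0], "rot": [0, 0, -10]}
    - {"jaw": 0, "offset": [14, 4, -1], "rot": [0, 0, -10]}

```text
time_s: 8.22
eef_pos: [0.5521, 0.1958, 0.1257]
eef_rot: [0.001, 0.745, 0.667, 0.001]
wrist_force: [-0.3, -0.7, 0.4]
opening: -0.003
grasp_force: 0.0
```

```bash
cat >> h.py <<'E'
def wrist_cloud(d,T):
    P=ctrl.camera_params('wrist');K=np.array(P['K']);M=T@np.array(P['mount'])
    v,u=np.nonzero(d>0);x=(u-K[0,2])/K[0,0];y=(v-K[1,2])/K[1,1];r=np.hypot(x,y)+1e-9;z=d[v,u]
    p=np.c_[x/r*np.tan(r)*z,y/r*np.tan(r)*z,z]@M[:3,:3].T+M[:3,3]
    return np.c_[(p[:,:2]-O)@np.c_[EX,EY],p[:,2]]*1e3,u,v
def wray(uv,z,T):
    "pixel of the wrist camera -> spindle frame point at height z (mm)"
    P=ctrl.camera_params('wrist');K=np.array(P['K']);M=T@np.array(P['mount'])
    uv=np.asarray(uv,float).reshape(-1,2);x=(uv[:,0]-K[0,2])/K[0,0];y=(uv[:,1]-K[1,2])/K[1,1];r=np.hypot(x,y)+1e-9
    d=np.c_[x/r*np.sin(r),y/r*np.sin(r),np.cos(r)]@M[:3,:3].T;s=(z/1e3-M[2,3])/d[:,2];p=M[:3,3]+d*s[:,None]
    return (p[:,:2]-O)@np.c_[EX,EY]*1e3
def bar(tag,sgn,zlo=66,zhi=72):
    T=T_tool();im,d=ctrl.camera('wrist');np.savez(tag+'.npz',im=im,d=d,T=T)
    s,u,v=wrist_cloud(d,T);m=(s[:,2]>zlo)&(s[:,2]<zhi)&(abs(s[:,0])<60)&(s[:,1]*sgn>-100)&(s[:,1]*sgn<260);q=s[m]
    print('bar',len(q),np.percentile(q,[1,50,99],axis=0).round(1).tolist(),[np.round(a,1) for a in cv2.minAreaRect(q[:,:2].astype(np.float32))])
    return s,im
E
python3 - <<'E'
from h import *
s,im=bar('w4',1)
cv2.imwrite('pics/w4.png',im[:,:,::-1])
plan([(0,248,57,90,0,5)])
for n in (-10,):
    m=abs(s[:,2]-62)<1.5; q=s[m&(abs(s[:,0]-27)<20)];print('fence',len(q),np.percentile(q,[3,50,97],axis=0).round(1).tolist())
E
```

```text
bar 266 [[-0.1, 125.7, 66.1], [4.6, 140.9, 70.4], [31.2, 210.7, 71.7]] [array([ 13.8, 170.2]), array([93.5, 16. ]), np.float64(73.6)]
now [  3.7 252.1 126.1  90.7]
[{"jaw": 0, "offset": [-1.0, -1.0, 14.0], "rot": [0, 0, 0.1]}, {"jaw": 0, "offset": [-1.0, -1.0, 14.0], "rot": [0, 0, 0.2]}, {"jaw": 0, "offset": [-0.0, -0.0, 13.0], "rot": [0, 0, 0.1]}, {"jaw": 0, "offset": [-1.0, -1.0, 14.0], "rot": [0, 0, 0.2]}, {"jaw": 0, "offset": [-1.0, -1.0, 14.0], "rot": [0, 0, 0.1]}]
fence 828 [[23.7, 187.9, 61.2], [32.0, 222.1, 62.3], [37.5, 239.3, 63.3]]
```

View pics/w4.png

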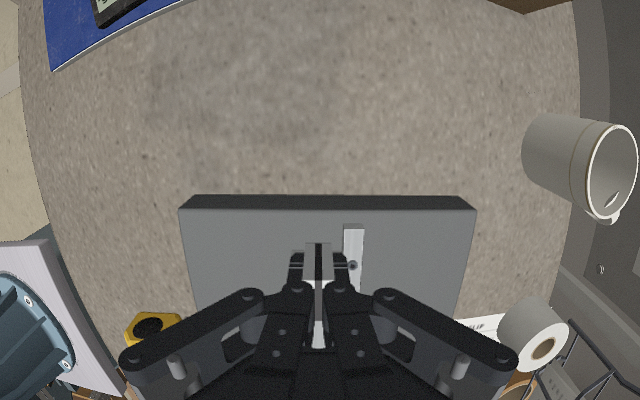

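Call:
apply_moves:
  moves:
    - {"jaw": 0, "offset": [-1, -1, 14], "rot": [0, 0, 0.1]}
    - {"jaw": 0, "offset": [-1, -1, 14], "rot": [0, 0, 0.2]}
    - {"jaw": 0, "offset": [0, 0, 13], "rot": [0, 0, 0.1]}
    - {"jaw": 0, "offset": [-1, -1, 14], "rot": [0, 0, 0.2]}
    - {"jaw": 0, "offset": [-1, -1, 14], "rot": [0, 0, 0.1]}

```text
time_s: 8.9
eef_pos: [0.5463, 0.1916, 0.0551]
eef_rot: [-0.0, 0.751, 0.66, -0.0]
wrist_force: [0.6, 0.6, 0.2]
opening: 0.001
grasp_force: 0.0
```

Call:
apply_moves:
  moves:
    - {"jaw": 0, "offset": [-10, 0, 0], "rot": [0, 0, 0]}
    - {"jaw": 0, "offset": [-6, 0, 0], "rot": [0, 0, 0]}
    - {"jaw": 0, "offset": [-6, 0, 0], "rot": [0, 0, 0]}
    - {"jaw": 0, "offset": [-6, 0, 0], "rot": [0, 0, 0]}
    - {"jaw": 0, "offset": [-6, 0, 0], "rot": [0, 0, 0]}

```text
time_s: 9.52
eef_pos: [0.5425, 0.158, 0.0568]
eef_rot: [0.0, 0.751, 0.66, 0.001]
wrist_force: [0.8, 1.8, 0.8]
opening: 0.003
grasp_force: 1.3
```

```bash
python3 -c "
from h import *
plan([(0,140,57,90,0,5)])"
```

```text
now [ -2.2 212.2  56.8  89.3]
[{"jaw": 0, "offset": [-14.0, 1.0, -0.0], "rot": [0, 0, -0.1]}, {"jaw": 0, "offset": [-15.0, 0.0, -0.0], "rot": [0, 0, -0.2]}, {"jaw": 0, "offset": [-14.0, 1.0, -0.0], "rot": [0, 0, -0.1]}, {"jaw": 0, "offset": [-15.0, 0.0, -0.0], "rot": [0, 0, -0.2]}, {"jaw": 0, "offset": [-14.0, 1.0, -0.0], "rot": [0, 0, -0.1]}]
```

Call:
apply_moves:
  moves:
    - {"jaw": 0, "offset": [-14, 1, 0], "rot": [0, 0, -0.1]}
    - {"jaw": 0, "offset": [-15, 0, 0], "rot": [0, 0, -0.2]}
    - {"jaw": 0, "offset": [-14, 1, 0], "rot": [0, 0, -0.1]}
    - {"jaw": 0, "offset": [-15, 0, 0], "rot": [0, 0, -0.2]}
    - {"jaw": 0, "offset": [-14, 1, 0], "rot": [0, 0, -0.1]}

```text
time_s: 10.15
eef_pos: [0.5356, 0.0853, 0.056]
eef_rot: [-0.0, 0.747, 0.665, -0.0]
wrist_force: [-2.8, 4.9, 1.0]
opening: 0.004
grasp_force: 1.8
```

```bash
python3 - <<'E'
from h import *
plan([(0,84,57,90,0,5)])
im,d=ctrl.camera('scene');P=ctrl.camera_params('scene');p,u,v=cloud('scene',d,P);s=np.c_[(p[:,:2]-O)@np.c_[EX,EY],p[:,2]]*1e3
m=(s[:,2]>66.5)&(s[:,2]<73)&(abs(s[:,0])<30)&(s[:,1]>10)&(s[:,1]<180)
q=s[m];print(len(q),np.percentile(q,[2,50,98],axis=0).round(1).tolist())
cv2.imwrite('pics/s4.png',cv2.resize(im[150:300,170:390,::-1],None,fx=3.5,fy=3.5))
E
```

```text
now [ -0.7 139.1  56.   90. ]
[{"jaw": 0, "offset": [-11.0, 0.0, -0.0], "rot": [0, 0, -0.0]}, {"jaw": 0, "offset": [-11.0, 0.0, -0.0], "rot": [0, 0, -0.0]}, {"jaw": 0, "offset": [-11.0, 0.0, -1.0], "rot": [0, 0, -0.0]}, {"jaw": 0, "offset": [-11.0, 1.0, 0.0], "rot": [0, 0, -0.0]}, {"jaw": 0, "offset": [-11.0, -0.0, -0.0], "rot": [0, 0, -0.0]}]
499 [[-18.9, 18.7, 67.0], [-3.7, 76.9, 69.9], [21.5, 149.4, 71.7]]
```

View pics/s4.png

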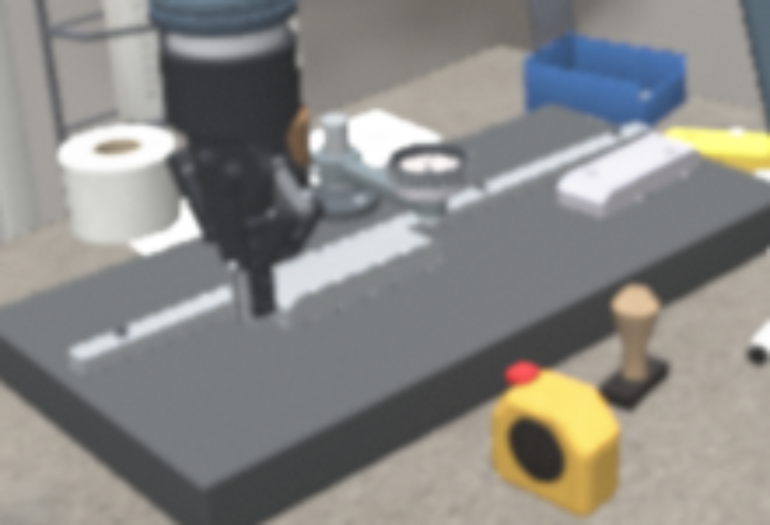

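Call:
apply_moves:
  moves:
    - {"jaw": 0, "offset": [-11, 0, 0], "rot": [0, 0, 0]}
    - {"jaw": 0, "offset": [-11, 0, 0], "rot": [0, 0, 0]}
    - {"jaw": 0, "offset": [-11, 0, 0], "rot": [0, 0, 0]}
    - {"jaw": 0, "offset": [-11, 0, 0], "rot": [0, 0, 0]}
    - {"jaw": 0, "offset": [-11, 0, 0], "rot": [0, 0, 0]}

```text
time_s: 10.82
eef_pos: [0.5298, 0.031, 0.0562]
eef_rot: [-0.0, 0.747, 0.665, -0.0]
wrist_force: [0.2, 3.0, -1.7]
opening: -0.0
grasp_force: 1.9
```

```bash
python3 - <<'E'
from h import *
plan([(0,71,57,90,0,5)],dec=1)
im,d=ctrl.camera('scene');P=ctrl.camera_params('scene');p,u,v=cloud('scene',d,P);s=np.c_[(p[:,:2]-O)@np.c_[EX,EY],p[:,2]]*1e3
m=(s[:,2]>60)&(s[:,2]<73)&(s[:,0]<-5)&(s[:,0]>-25)&(s[:,1]>-70)&(s[:,1]<68)
q=s[m];print(len(q),np.percentile(q,[2,50,98],axis=0).round(1).tolist())
E
```

```text
now [-0.3 84.6 56.2 90. ]
[{"jaw": 0, "offset": [-2.7, 0.1, -0.2], "rot": [0, 0, -0.0]}, {"jaw": 0, "offset": [-2.7, 0.0, -0.1], "rot": [0, 0, -0.0]}, {"jaw": 0, "offset": [-2.7, 0.1, -0.2], "rot": [0, 0, -0.0]}, {"jaw": 0, "offset": [-2.8, 0.0, -0.2], "rot": [0, 0, -0.0]}, {"jaw": 0, "offset": [-2.7, 0.1, -0.1], "rot": [0, 0, -0.0]}]
271 [[-19.7, -37.8, 60.5], [-16.7, 18.9, 68.8], [-5.5, 66.8, 71.4]]
```

Call:
apply_moves:
  moves:
    - {"jaw": 0, "offset": [-5, 0, 0], "rot": [0, 0, 0]}
    - {"jaw": 0, "offset": [-4, 0, 0], "rot": [0, 0, 0]}
    - {"jaw": 0, "offset": [-2.5, 0, 0], "rot": [0, 0, 0]}
    - {"jaw": 0, "offset": [-2, 0, 0], "rot": [0, 0, 0]}
    - {"jaw": 0, "offset": [-1, 0, 0], "rot": [0, 0, 0]}

```text
time_s: 11.5
eef_pos: [0.5283, 0.0173, 0.0563]
eef_rot: [-0.0, 0.747, 0.665, 0.0]
wrist_force: [0.9, 3.9, -0.4]
opening: -0.001
grasp_force: 2.0
```

Call:
apply_moves:
  moves:
    - {"jaw": 0, "offset": [25, 0, 0], "rot": [0, 0, 0]}
    - {"jaw": 0, "offset": [10, 0, -40], "rot": [0, 0, 0]}
    - {"jaw": 0, "offset": [0, 0, -50], "rot": [0, 0, 0]}
    - {"jaw": 0, "offset": [0, 0, -50], "rot": [0, 0, 10]}
    - {"jaw": 1, "offset": [0, 0, -30], "rot": [0, 0, 10]}

```text
time_s: 12.12
eef_pos: [0.5335, 0.0513, 0.2296]
eef_rot: [0.002, 0.852, 0.523, 0.001]
wrist_force: [-0.2, 0.5, -0.4]
opening: 0.203
grasp_force: 0.0
```

```bash
python3 - <<'E'
from h import *
# where is bar: scene & side cams
for c in ('scene','side'):
    im,d=ctrl.camera(c);P=ctrl.camera_params(c);p,u,v=cloud(c,d,P);s=np.c_[(p[:,:2]-O)@np.c_[EX,EY],p[:,2]]*1e3
    for lo,hi in((58.,64),(68.5,72)):
        m=(s[:,2]>lo)&(s[:,2]<hi)&(s[:,0]<-2)&(s[:,0]>-19)&(s[:,1]>-90)&(s[:,1]<90)
        q=s[m];print(c,lo,len(q),np.percentile(q,[1,50,99],axis=0).round(1).tolist())
    print('bezel',[x.round(1) for x in cv2.minAreaRect(s[(s[:,2]>112)&(s[:,2]<120)&(np.hypot(s[:,0],s[:,1])<40)][:,:2].astype(np.float32))[:2]] if 0 else s[(s[:,2]>112)&(s[:,2]<120)&(np.hypot(s[:,0],s[:,1])<40)].mean(0))
plan([(-75,0,230,0,1,10)])
print(ctrl.get_obs()['q'].round(2))
E
```

```text
scene 58.0 94 [[-18.9, -59.6, 58.1], [-17.4, 16.6, 61.0], [-4.6, 60.5, 63.7]]
scene 68.5 163 [[-18.8, -50.2, 68.6], [-11.1, 5.5, 70.0], [-2.4, 55.4, 71.6]]
bezel [  0.24378947   1.35433927 115.41999519]
side 58.0 62 [[-18.7, -58.6, 58.1], [-17.0, 18.5, 60.8], [-3.6, 61.3, 64.0]]
side 68.5 104 [[-18.6, -51.7, 68.8], [-10.2, 4.1, 70.4], [-2.4, 55.3, 71.7]]
bezel [  0.42755219   1.60056828 115.3483095 ]
now [  2.5 105.1 231.   69.8]
[{"jaw": 1, "offset": [-13.0, -4.0, 0.0], "rot": [0, 0, 7.0]}, {"jaw": 1, "offset": [-12.0, -2.0, 0.0], "rot": [0, 0, 7.0]}, {"jaw": 1, "offset": [-13.0, -0.0, 0.0], "rot": [0, 0, 6.9]}, {"jaw": 1, "offset": [-13.0, 1.0, 0.0], "rot": [0, 0, 7.0]}, {"jaw": 1, "offset": [-13.0, 3.0, 0.0], "rot": [0, 0, 7.0]}]
[{"jaw": 1, "offset": [-13.0, 4.0, 1.0], "rot": [0, 0, 7.0]}, {"jaw": 1, "offset": [-11.0, 5.0, -0.0], "rot": [0, 0, 7.0]}, {"jaw": 1, "offset": [-11.0, 8.0, -0.0], "rot": [0, 0, 6.9]}, {"jaw": 1, "offset": [-11.0, 8.0, -0.0], "rot": [0, 0, 7.0]}, {"jaw": 1, "offset": [-9.0, 9.0, -0.0], "rot": [0, 0, 7.0]}]
[-0.12  0.09  1.71 -0.    1.33  0.34]
```

```bash
python3 - <<'E'
from h import *
plan([(0,0,225,None,1,5)])
E
```

```text
now [  2.5 105.1 231.   69.8]
[{"jaw": 1, "offset": [-20.0, 7.0, 1.0], "rot": [0, 0, -0.0]}, {"jaw": 1, "offset": [-20.0, 7.0, 1.0], "rot": [0, 0, -0.0]}, {"jaw": 1, "offset": [-20.0, 6.0, 2.0], "rot": [0, 0, -0.0]}, {"jaw": 1, "offset": [-20.0, 7.0, 1.0], "rot": [0, 0, -0.0]}, {"jaw": 1, "offset": [-20.0, 7.0, 1.0], "rot": [0, 0, -0.0]}]
```

Call:
apply_moves:
  moves:
    - {"jaw": 1, "offset": [-20, 7, 1], "rot": [0, 0, 0]}
    - {"jaw": 1, "offset": [-20, 7, 1], "rot": [0, 0, 0]}
    - {"jaw": 1, "offset": [-20, 6, 2], "rot": [0, 0, 0]}
    - {"jaw": 1, "offset": [-20, 7, 1], "rot": [0, 0, 0]}
    - {"jaw": 1, "offset": [-20, 7, 1], "rot": [0, 0, 0]}

```text
time_s: 12.85
eef_pos: [0.5171, -0.0536, 0.219]
eef_rot: [-0.0, 0.85, 0.526, -0.001]
wrist_force: [1.5, 0.1, 0.1]
opening: 1.003
grasp_force: 0.0
```

```bash
cat >> h.py <<'E'
def wproj(P3,T):
    "spindle frame mm -> wrist pixel"
    P3=np.atleast_2d(np.asarray(P3,float))/1e3;w=np.c_[O+P3[:,:1]*EX+P3[:,1:2]*EY,P3[:,2]]
    P=ctrl.camera_params('wrist');K=np.array(P['K']);M=np.linalg.inv(T@np.array(P['mount']));c=w@M[:3,:3].T+M[:3,3]
    rr=np.hypot(c[:,0],c[:,1])+1e-12;a=np.arctan2(rr,c[:,2]);return np.c_[K[0,2]+K[0,0]*a*c[:,0]/rr,K[1,2]+K[1,1]*a*c[:,1]/rr]
def dial(tag,z=116.,S=560,half=34):
    T=T_tool();im,d=ctrl.camera('wrist');np.savez(tag+'.npz',im=im,d=d,T=T)
    s,u,v=wrist_cloud(d,T);m=(s[:,2]>112)&(s[:,2]<121)&(np.hypot(s[:,0],s[:,1])<36)
    (cx,cy),r=cv2.minEnclosingCircle(s[m][:,:2].astype(np.float32));print('bezel circle',round(cx,1),round(cy,1),round(r,1),'z',np.median(s[m][:,2]).round(1))
    g=np.linspace(half,-half,S)   # rectified: up=+X, left=+Y, centred on (cx,cy)
    X,Y=np.meshgrid(g,g,indexing='ij');uv=wproj(np.c_[X.ravel()+cx,Y.ravel()+cy,np.full(X.size,z)],T).astype(np.float32).reshape(S,S,2)
    o=cv2.remap(im,uv[...,0],uv[...,1],cv2.INTER_CUBIC);cv2.imwrite('pics/%s.png'%tag,o[:,:,::-1]);return o,T
E
python3 - <<'E'
from h import *
dial('d1');plan([])
print(ctrl.get_obs()['q'].round(3))
for n in('zero_mark','needle_tip'):
    for x in ctrl.outline_of('wrist',n)[:2]: print(n,round(x['score'],2),np.round(x['position'],1),x['region'].sum(),wray(x['position'],116,T_tool()).round(1))
E
```

```text
bezel circle 3.0 -0.4 27.9 z 117.4
now [ -3.   -3.2 218.9  70. ]
[-0.334  0.07   1.756 -0.003  1.317  0.13 ]
zero_mark 0.59 [323.6 196.8] 3131 [[ 2.  -3.6]]
needle_tip 0.4 [325.8 192.2] 78 [[5.1 0.6]]
```

View pics/d1.png

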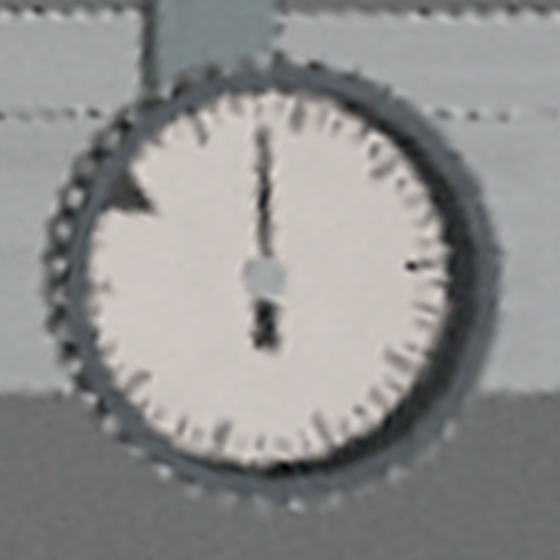

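```bash
cat >> h.py <<'E'
def arrow(o,hub,lo,hi,S=560,half=34,thr=95):
    g=cv2.cvtColor(o,cv2.COLOR_RGB2GRAY);v,u=np.mgrid[:S,:S];dx=hub[0]-u;dy=hub[1]-v
    r=np.hypot(dx,dy)*2*half/S;a=np.degrees(np.arctan2(dx,dy))
    m=(g<thr)&(a>lo)&(a<hi)
    for r0,r1 in((13,15.5),(15.5,17.5),(17.5,19),(8,17)):
        k=m&(r>r0)&(r<r1)
        if k.any(): print('r',r0,r1,k.sum(),'ang',a[k].mean().round(1),np.percentile(a[k],[5,95]).round(1))
E
python3 - <<'E'
from h import *
o=cv2.imread('pics/d1.png')[:,:,::-1].copy()
print('arrow');arrow(o,(264,278),35,80);print('needle');arrow(o,(264,278),-15,15)
plan([(2,0,95,60,1,5)])
E
```

```text
arrow
r 15.5 17.5 78 ang 58.6 [56.7 60.4]
r 17.5 19 237 ang 58.7 [55.3 62.4]
r 8 17 32 ang 58.7 [57.2 60. ]
needle
r 13 15.5 9 ang 0.8 [0.  1.6]
r 15.5 17.5 19 ang 1.0 [0.4 1.7]
r 8 17 322 ang 0.3 [-2.5  3.1]
now [ -3.   -0.8 219.2  69.9]
[{"jaw": 1, "offset": [0.0, 1.0, 25.0], "rot": [0, 0, 2.0]}, {"jaw": 1, "offset": [1.0, 1.0, 25.0], "rot": [0, 0, 2.0]}, {"jaw": 1, "offset": [1.0, 1.0, 25.0], "rot": [0, 0, 2.0]}, {"jaw": 1, "offset": [0.0, 0.0, 24.0], "rot": [0, 0, 2.0]}, {"jaw": 1, "offset": [1.0, 1.0, 25.0], "rot": [0, 0, 1.9]}]
```

Call:
apply_moves:
  moves:
    - {"jaw": 1, "offset": [0, 1, 25], "rot": [0, 0, 2]}
    - {"jaw": 1, "offset": [1, 1, 25], "rot": [0, 0, 2]}
    - {"jaw": 1, "offset": [1, 1, 25], "rot": [0, 0, 2]}
    - {"jaw": 1, "offset": [0, 0, 24], "rot": [0, 0, 2]}
    - {"jaw": 1, "offset": [1, 1, 25], "rot": [0, 0, 2]}

```text
time_s: 13.62
eef_pos: [0.5227, -0.0512, 0.0951]
eef_rot: [-0.0, 0.893, 0.449, -0.0]
wrist_force: [-0.5, -0.6, -0.4]
opening: 1.001
grasp_force: 0.0
```

Call:
apply_moves:
  moves:
    - {"jaw": 0.6, "offset": [0, 0, 0], "rot": [0, 0, 0]}
    - {"jaw": 0.55, "offset": [0, 0, 0], "rot": [0, 0, 0]}
    - {"jaw": 0.5, "offset": [0, 0, 0], "rot": [0, 0, 0]}
    - {"jaw": 0.5, "offset": [0, 0, 0], "rot": [0, 0, 0]}
    - {"jaw": 0.5, "offset": [0, 0, 0], "rot": [0, 0, 0]}

```text
time_s: 14.25
eef_pos: [0.5235, -0.052, 0.0973]
eef_rot: [0.0, 0.893, 0.449, 0.001]
wrist_force: [-1.6, 1.6, 6.6]
opening: 0.61
grasp_force: 63.4
```

```bash
python3 - <<'E'
from h import *
plan([]);print(ctrl.get_obs()['torque'])
E
```

```text
now [ 3.1  1.4 97.3 60. ]
[0.28999259 0.28792418 0.04687887]
```

Call:
apply_moves:
  moves:
    - {"jaw": 0.5, "offset": [0, 0, 0], "rot": [0, 0, 10]}
    - {"jaw": 0.5, "offset": [0, 0, 0], "rot": [0, 0, 10]}
    - {"jaw": 0.5, "offset": [0, 0, 0], "rot": [0, 0, 10]}
    - {"jaw": 0.5, "offset": [0, 0, 0], "rot": [0, 0, 10]}
    - {"jaw": 0.5, "offset": [0, 0, 0], "rot": [0, 0, 8]}

```text
time_s: 14.88
eef_pos: [0.5245, -0.0537, 0.0974]
eef_rot: [0.002, 0.999, 0.044, 0.002]
wrist_force: [2.3, -6.2, 0.5]
opening: 0.606
grasp_force: 63.1
```

Call:
apply_moves:
  moves:
    - {"jaw": 0.5, "offset": [0, 0, 0], "rot": [0, 0, 6]}
    - {"jaw": 0.5, "offset": [0, 0, 0], "rot": [0, 0, 4]}
    - {"jaw": 0.5, "offset": [0, 0, 0], "rot": [0, 0, 0]}
    - {"jaw": 0.5, "offset": [0, 0, 0], "rot": [0, 0, 0]}
    - {"jaw": 0.5, "offset": [0, 0, 0], "rot": [0, 0, 0]}

```text
time_s: 15.5
eef_pos: [0.5245, -0.0541, 0.0974]
eef_rot: [0.002, 0.999, -0.041, 0.002]
wrist_force: [1.2, -6.3, -0.1]
opening: 0.611
grasp_force: 63.0
```

```bash
python3 - <<'E'
from h import *
plan([]);print(ctrl.get_obs()['torque'])
E
```

```text
now [ 4.3 -0.7 97.4  2. ]
[-1.05463454 -0.32097231  0.02851618]
```

Open and rise to check.

Call:
apply_moves:
  moves:
    - {"jaw": 0.7, "offset": [0, 0, 0], "rot": [0, 0, 0]}
    - {"jaw": 1, "offset": [0, 0, 0], "rot": [0, 0, 0]}
    - {"jaw": 1, "offset": [0, 0, 0], "rot": [0, 0, 0]}
    - {"jaw": 1, "offset": [0, 0, 0], "rot": [0, 0, 0]}
    - {"jaw": 1, "offset": [0, 0, -15], "rot": [0, 0, 0]}

```text
time_s: 16.12
eef_pos: [0.5219, -0.0516, 0.1107]
eef_rot: [-0.0, 0.999, -0.04, -0.001]
wrist_force: [0.3, 0.3, 0.1]
opening: 0.998
grasp_force: 0.0
```

Call:
apply_moves:
  moves:
    - {"jaw": 1, "offset": [0, 0, -25], "rot": [0, 0, 0]}
    - {"jaw": 1, "offset": [0, 0, -30], "rot": [0, 0, 0]}
    - {"jaw": 1, "offset": [0, 0, -30], "rot": [0, 0, 0]}
    - {"jaw": 1, "offset": [0, 0, -20], "rot": [0, 0, 0]}
    - {"jaw": 1, "offset": [0, 0, 0], "rot": [0, 0, 0]}

```text
time_s: 16.75
eef_pos: [0.5243, -0.0524, 0.2191]
eef_rot: [0.001, 0.999, -0.04, 0.002]
wrist_force: [0.4, 0.2, 0.0]
opening: 0.997
grasp_force: 0.0
```

```bash
python3 - <<'E'
from h import *
o,T=dial('d2',z=114.);plan([])
s=np.load('d2.npz');c,u,v=wrist_cloud(s['d'],s['T']);
for lo,hi in((60,64),(68.5,72)):
    q=c[(c[:,2]>lo)&(c[:,2]<hi)&(c[:,0]<-5)&(c[:,0]>-25)&(abs(c[:,1])<80)];print(lo,len(q),np.percentile(q,[1,50,99],axis=0).round(1).tolist())
E
```

```text
bezel circle 3.0 -0.3 28.0 z 117.4
now [  3.    1.2 217.4   2. ]
60 6 [[-12.5, -59.1, 63.5], [-8.1, 0.7, 63.8], [-7.0, 61.1, 64.0]]
68.5 502 [[-17.4, -53.8, 68.6], [-11.0, 32.7, 70.5], [-5.2, 55.1, 71.8]]
```

View pics/d2.png

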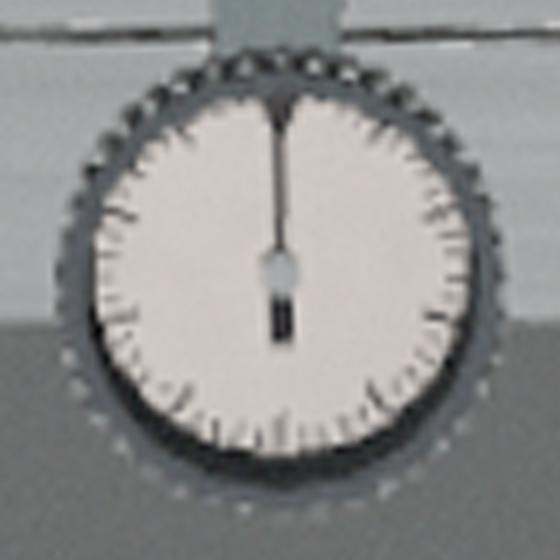

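```bash
python3 - <<'E'
from h import *
o=cv2.imread('pics/d2.png')[:,:,::-1].copy()
g=cv2.cvtColor(o,cv2.COLOR_RGB2GRAY)
for v in range(96,345,8):
    r=g[v,240:320].astype(float);w=np.clip(130-r,0,None)
    if w.sum()>0: print(v,round(240+(w*np.arange(80)).sum()/w.sum(),1),int((w>0).sum()),end=' | ')
print()
plan([(3,-20,230,0,1,1),(-80,-167,225,0,1,4),(-80,-167,46,0,1,5)])
E
```

```text
96 277.9 71 | 104 278.9 34 | 112 280.1 27 | 120 279.1 22 | 128 278.5 14 | 136 278.5 10 | 144 277.3 8 | 152 277.3 8 | 160 277.7 8 | 168 278.0 9 | 176 278.4 8 | 184 278.5 8 | 192 279.0 9 | 200 279.2 8 | 208 279.6 9 | 216 279.1 9 | 224 278.6 8 | 232 279.0 7 | 240 279.3 8 | 248 279.1 11 | 296 277.2 13 | 304 281.1 23 | 312 281.5 23 | 320 281.9 23 | 328 282.4 23 | 336 280.9 22 | 
now [  3.    1.2 217.4   2. ]
[{"jaw": 1, "offset": [-1.0, 21.0, -13.0], "rot": [0, 0, 2.0]}, {"jaw": 1, "offset": [-21.0, 37.0, 1.0], "rot": [0, 0, -0.0]}, {"jaw": 1, "offset": [-20.0, 37.0, 2.0], "rot": [0, 0, -0.0]}, {"jaw": 1, "offset": [-21.0, 36.0, 1.0], "rot": [0, 0, -0.0]}, {"jaw": 1, "offset": [-21.0, 37.0, 1.0], "rot": [0, 0, -0.0]}]
[{"jaw": 1, "offset": [0.0, 0.0, 36.0], "rot": [0, 0, -0.0]}, {"jaw": 1, "offset": [0.0, 0.0, 36.0], "rot": [0, 0, -0.0]}, {"jaw": 1, "offset": [0.0, 0.0, 36.0], "rot": [0, 0, -0.0]}, {"jaw": 1, "offset": [0.0, 0.0, 36.0], "rot": [0, 0, -0.0]}, {"jaw": 1, "offset": [0.0, 0.0, 35.0], "rot": [0, 0, -0.0]}]
```

Call:
apply_moves:
  moves:
    - {"jaw": 1, "offset": [-1, 21, -13], "rot": [0, 0, 2]}
    - {"jaw": 1, "offset": [-21, 37, 1], "rot": [0, 0, 0]}
    - {"jaw": 1, "offset": [-20, 37, 2], "rot": [0, 0, 0]}
    - {"jaw": 1, "offset": [-21, 36, 1], "rot": [0, 0, 0]}
    - {"jaw": 1, "offset": [-21, 37, 1], "rot": [0, 0, 0]}

```text
time_s: 17.42
eef_pos: [0.4193, -0.2097, 0.223]
eef_rot: [-0.001, 0.998, -0.058, -0.001]
wrist_force: [0.6, -0.3, -0.1]
opening: 1.002
grasp_force: 0.0
```

```bash
python3 - <<'E'
from h import *
s,im=bar('w6',-1)
q=s[(s[:,2]>66)&(s[:,2]<71)&(abs(s[:,0]+25)<30)&(abs(s[:,1]+167)<75)];print(len(q),[np.round(a,1) for a in cv2.minAreaRect(q[:,:2].astype(np.float32))])
plan([(-80,-165,46,0,1,5)])
E
```

```text
bar 6413 [[-43.2, -224.5, 66.3], [-15.1, -149.4, 69.2], [22.3, -7.6, 71.7]] [array([ -6.5, -78.6]), array([302. ,  78.9]), np.float64(89.7)]
4567 [array([ -22.2, -170.5]), array([ 40.7, 115.7]), np.float64(4.6)]
now [-8.410e+01 -1.708e+02  2.229e+02 -1.000e-01]
[{"jaw": 1, "offset": [1.0, -1.0, 35.0], "rot": [0, 0, -0.0]}, {"jaw": 1, "offset": [1.0, -1.0, 36.0], "rot": [0, 0, -0.1]}, {"jaw": 1, "offset": [0.0, -2.0, 35.0], "rot": [0, 0, 0.0]}, {"jaw": 1, "offset": [1.0, -1.0, 36.0], "rot": [0, 0, -0.0]}, {"jaw": 1, "offset": [1.0, -1.0, 35.0], "rot": [0, 0, -0.0]}]
```

Call:
apply_moves:
  moves:
    - {"jaw": 1, "offset": [1, 0, 35], "rot": [0, 0, 0]}
    - {"jaw": 1, "offset": [1, 0, 36], "rot": [0, 0, 0]}
    - {"jaw": 1, "offset": [0, 0, 35], "rot": [0, 0, 0]}
    - {"jaw": 1, "offset": [1, 0, 36], "rot": [0, 0, 0]}
    - {"jaw": 1, "offset": [1, 0, 35], "rot": [0, 0, 0]}

```text
time_s: 18.1
eef_pos: [0.424, -0.2089, 0.0452]
eef_rot: [-0.001, 0.998, -0.058, -0.001]
wrist_force: [-0.3, -0.3, -0.2]
opening: 1.002
grasp_force: 0.0
```

Call:
apply_moves:
  moves:
    - {"jaw": 1, "offset": [9, 0, 0], "rot": [0, 0, 0]}
    - {"jaw": 1, "offset": [8, 0, 0], "rot": [0, 0, 0]}
    - {"jaw": 1, "offset": [8, 0, 0], "rot": [0, 0, 0]}
    - {"jaw": 1, "offset": [7, 0, 0], "rot": [0, 0, 0]}
    - {"jaw": 1, "offset": [6, 0, 0], "rot": [0, 0, 0]}

```text
time_s: 18.73
eef_pos: [0.4632, -0.2144, 0.048]
eef_rot: [0.0, 0.998, -0.058, 0.0]
wrist_force: [-1.5, -0.4, 0.7]
opening: 1.002
grasp_force: 1.0
```

Call:
apply_moves:
  moves:
    - {"jaw": 1, "offset": [4, 0, 0], "rot": [0, 0, 0]}
    - {"jaw": 1, "offset": [3, 0, 0], "rot": [0, 0, 0]}
    - {"jaw": 1, "offset": [2, 0, 0], "rot": [0, 0, 0]}
    - {"jaw": 1, "offset": [1, 0, 0], "rot": [0, 0, 0]}
    - {"jaw": 1, "offset": [1, 0, 0], "rot": [0, 0, 0]}

```text
time_s: 19.35
eef_pos: [0.472, -0.2152, 0.0471]
eef_rot: [-0.0, 0.998, -0.058, -0.002]
wrist_force: [-10.0, 0.2, 7.1]
opening: 0.997
grasp_force: 5.3
```

```bash
python3 - <<'E'
from h import *
plan([])
E
```

```text
now [ -29.3 -166.6   47.1   -0. ]
```

```bash
python3 - <<'E'
from h import *
plan([(-28,-166.6,47,0,1,1),(-50,-167,50,0,1,1),(-50,-180,120,10,0,2),(0,-256,125,90,0,8),(0,-256,57,90,0,3)])
E
```

```text
now [ -29.3 -166.6   47.1   -0. ]
[{"jaw": 1, "offset": [1.0, -0.0, 0.0], "rot": [0, 0, -0.0]}, {"jaw": 1, "offset": [-22.0, 0.0, -3.0], "rot": [0, 0, -0.0]}, {"jaw": 0, "offset": [0.0, 7.0, -35.0], "rot": [0, 0, -5.0]}, {"jaw": 0, "offset": [-0.0, 6.0, -35.0], "rot": [0, 0, -5.0]}, {"jaw": 0, "offset": [4.0, 10.0, -1.0], "rot": [0, 0, -10.0]}]
[{"jaw": 0, "offset": [3.0, 12.0, -0.0], "rot": [0, 0, -10.0]}, {"jaw": 0, "offset": [1.0, 11.0, -1.0], "rot": [0, 0, -10.0]}, {"jaw": 0, "offset": [-2.0, 11.0, -0.0], "rot": [0, 0, -10.0]}, {"jaw": 0, "offset": [-3.0, 11.0, -1.0], "rot": [0, 0, -10.0]}, {"jaw": 0, "offset": [-5.0, 10.0, -1.0], "rot": [0, 0, -10.0]}]
[{"jaw": 0, "offset": [-7.0, 9.0, -0.0], "rot": [0, 0, -10.0]}, {"jaw": 0, "offset": [-9.0, 8.0, -1.0], "rot": [0, 0, -10.0]}, {"jaw": 0, "offset": [0.0, 0.0, 23.0], "rot": [0, 0, -0.0]}, {"jaw": 0, "offset": [0.0, 0.0, 22.0], "rot": [0, 0, -0.0]}, {"jaw": 0, "offset": [0.0, 0.0, 23.0], "rot": [0, 0, -0.0]}]
```

Call:
apply_moves:
  moves:
    - {"jaw": 1, "offset": [1, 0, 0], "rot": [0, 0, 0]}
    - {"jaw": 1, "offset": [-22, 0, -3], "rot": [0, 0, 0]}
    - {"jaw": 0, "offset": [0, 7, -35], "rot": [0, 0, -5]}
    - {"jaw": 0, "offset": [0, 6, -35], "rot": [0, 0, -5]}
    - {"jaw": 0, "offset": [4, 10, -1], "rot": [0, 0, -10]}

```text
time_s: 19.98
eef_pos: [0.4582, -0.2373, 0.1246]
eef_rot: [0.002, 0.993, 0.119, 0.002]
wrist_force: [0.6, -0.3, 0.2]
opening: 0.377
grasp_force: 0.0
```

Call:
apply_moves:
  moves:
    - {"jaw": 0, "offset": [3, 12, 0], "rot": [0, 0, -10]}
    - {"jaw": 0, "offset": [1, 11, -1], "rot": [0, 0, -10]}
    - {"jaw": 0, "offset": [-2, 11, 0], "rot": [0, 0, -10]}
    - {"jaw": 0, "offset": [-3, 11, -1], "rot": [0, 0, -10]}
    - {"jaw": 0, "offset": [-5, 10, -1], "rot": [0, 0, -10]}

```text
time_s: 20.6
eef_pos: [0.4825, -0.2871, 0.1243]
eef_rot: [0.0, 0.849, 0.528, 0.0]
wrist_force: [-0.1, -0.2, -0.3]
opening: 0.003
grasp_force: 0.0
```

Call:
apply_moves:
  moves:
    - {"jaw": 0, "offset": [-7, 9, 0], "rot": [0, 0, -10]}
    - {"jaw": 0, "offset": [-9, 8, -1], "rot": [0, 0, -10]}
    - {"jaw": 0, "offset": [0, 0, 5], "rot": [0, 0, 0]}
    - {"jaw": 0, "offset": [0, 0, 15], "rot": [0, 0, 0]}
    - {"jaw": 0, "offset": [0, 0, 15], "rot": [0, 0, 0]}

```text
time_s: 21.22
eef_pos: [0.4914, -0.3071, 0.0887]
eef_rot: [-0.001, 0.747, 0.664, 0.0]
wrist_force: [0.9, -0.2, -0.1]
opening: 0.001
grasp_force: 0.0
```

```bash
python3 - <<'E'
from h import *
c=plan([(0,-256,57,90,0,3),(0,-246,57,90,0,2)])
for cam in ('scene','side'):
    im,d=ctrl.camera(cam);P=ctrl.camera_params(cam);p,u,v=cloud(cam,d,P);s=np.c_[(p[:,:2]-O)@np.c_[EX,EY],p[:,2]]*1e3
    q=s[(s[:,2]>66.5)&(s[:,2]<70.5)&(abs(s[:,0])<24)&(s[:,1]<-90)&(s[:,1]>-235)];print(cam,len(q),[np.round(a,1) for a in cv2.minAreaRect(q[:,:2].astype(np.float32))])
E
```

```text
now [   0.5 -255.7   88.7   89.9]
[{"jaw": 0, "offset": [-0.0, -0.0, 11.0], "rot": [0, 0, -0.0]}, {"jaw": 0, "offset": [-0.0, -0.0, 10.0], "rot": [0, 0, -0.1]}, {"jaw": 0, "offset": [-0.0, -1.0, 11.0], "rot": [0, 0, -0.0]}, {"jaw": 0, "offset": [5.0, 0.0, -0.0], "rot": [0, 0, -0.0]}, {"jaw": 0, "offset": [5.0, 0.0, -0.0], "rot": [0, 0, -0.0]}]
scene 47 [array([  12.7, -125.5]), array([23.8, 47.9]), np.float64(47.1)]
side 177 [array([   1.3, -169.1]), array([113.2,  41.6]), np.float64(89.0)]
```

Call:
apply_moves:
  moves:
    - {"jaw": 0, "offset": [0, 0, 11], "rot": [0, 0, 0]}
    - {"jaw": 0, "offset": [0, 0, 10], "rot": [0, 0, 0]}
    - {"jaw": 0, "offset": [0, 0, 10], "rot": [0, 0, 0]}
    - {"jaw": 0, "offset": [5, 0, 0], "rot": [0, 0, 0]}
    - {"jaw": 0, "offset": [6, 0, 0], "rot": [0, 0, 0]}

```text
time_s: 21.95
eef_pos: [0.4933, -0.2967, 0.0594]
eef_rot: [0.0, 0.747, 0.665, 0.0]
wrist_force: [-0.9, 0.3, -0.6]
opening: 0.006
grasp_force: 0.0
```

Call:
apply_moves:
  moves:
    - {"jaw": 0, "offset": [6, 0, 0], "rot": [0, 0, 0]}
    - {"jaw": 0, "offset": [8, 0, 0], "rot": [0, 0, 0]}
    - {"jaw": 0, "offset": [10, 0, 0], "rot": [0, 0, 0]}
    - {"jaw": 0, "offset": [10, 0, 0], "rot": [0, 0, 0]}
    - {"jaw": 0, "offset": [10, 0, 0], "rot": [0, 0, 0]}

```text
time_s: 22.58
eef_pos: [0.4988, -0.2529, 0.0598]
eef_rot: [0.001, 0.747, 0.665, 0.0]
wrist_force: [-0.4, -3.1, 3.7]
opening: 0.001
grasp_force: 2.2
```

```bash
python3 - <<'E'
from h import *
c=plan([(0,-140,57,90,0,5)])
im,d=ctrl.camera('scene');cv2.imwrite('pics/s7.png',cv2.resize(im[150:300,170:390,::-1],None,fx=3.5,fy=3.5))
for cam in ('side',):
    im,d=ctrl.camera(cam);P=ctrl.camera_params(cam);p,u,v=cloud(cam,d,P);s=np.c_[(p[:,:2]-O)@np.c_[EX,EY],p[:,2]]*1e3
    q=s[(s[:,2]>66.5)&(s[:,2]<70.5)&(abs(s[:,0])<24)&(s[:,1]<-66)&(s[:,1]>-190)];print(cam,len(q),[np.round(a,1) for a in cv2.minAreaRect(q[:,:2].astype(np.float32))])
E
```

```text
now [   1.6 -201.1   59.8   90. ]
[{"jaw": 0, "offset": [12.0, -0.0, 1.0], "rot": [0, 0, -0.0]}, {"jaw": 0, "offset": [12.0, -1.0, 0.0], "rot": [0, 0, -0.0]}, {"jaw": 0, "offset": [13.0, 0.0, 1.0], "rot": [0, 0, -0.0]}, {"jaw": 0, "offset": [12.0, -0.0, 0.0], "rot": [0, 0, -0.0]}, {"jaw": 0, "offset": [12.0, -1.0, 1.0], "rot": [0, 0, -0.0]}]
side 195 [array([   1.1, -127. ]), array([117.2,  42. ]), np.float64(88.8)]
```

Call:
apply_moves:
  moves:
    - {"jaw": 0, "offset": [12, 0, 1], "rot": [0, 0, 0]}
    - {"jaw": 0, "offset": [12, 0, 1], "rot": [0, 0, 0]}
    - {"jaw": 0, "offset": [12, 0, 1], "rot": [0, 0, 0]}
    - {"jaw": 0, "offset": [12, 0, 0], "rot": [0, 0, 0]}
    - {"jaw": 0, "offset": [12, 0, 0], "rot": [0, 0, 0]}

```text
time_s: 23.3
eef_pos: [0.5059, -0.1951, 0.0572]
eef_rot: [0.002, 0.747, 0.665, -0.001]
wrist_force: [-1.7, -8.5, 5.0]
opening: -0.003
grasp_force: 4.4
```

```bash
cat >> h.py <<'E'
def bars(y0,y1):
    im,d=ctrl.camera('side');P=ctrl.camera_params('side');p,u,v=cloud('side',d,P);s=np.c_[(p[:,:2]-O)@np.c_[EX,EY],p[:,2]]*1e3
    q=s[(s[:,2]>66.5)&(s[:,2]<73)&(s[:,0]<-2)&(s[:,0]>-24)&(s[:,1]<y1)&(s[:,1]>y0)];
    for a in range(y0,y1,20):
        k=(q[:,1]>=a)&(q[:,1]<a+20)
        if k.sum()>3: print(a,k.sum(),'front',q[k,0].min().round(1),'z',np.median(q[k,2]).round(1),end=' | ')
    print()
    return s,im
E
python3 - <<'E'
from h import *
c=plan([(0,-84,57,90,0,5)])
bars(-150,200)
E
```

```text
now [   2.  -142.8   57.2   90. ]
[{"jaw": 0, "offset": [12.0, -0.0, 0.0], "rot": [0, 0, -0.0]}, {"jaw": 0, "offset": [12.0, -1.0, 0.0], "rot": [0, 0, -0.0]}, {"jaw": 0, "offset": [11.0, -0.0, 0.0], "rot": [0, 0, -0.0]}, {"jaw": 0, "offset": [12.0, -1.0, 0.0], "rot": [0, 0, -0.0]}, {"jaw": 0, "offset": [12.0, -0.0, 0.0], "rot": [0, 0, -0.0]}]
-150 13 front -12.0 z 71.4 | -130 12 front -18.0 z 68.5 | -110 17 front -19.2 z 68.5 | -90 17 front -17.9 z 68.8 | -70 16 front -18.6 z 68.7 | -50 23 front -19.2 z 68.8 | -30 15 front -17.7 z 68.3 | -10 17 front -19.7 z 70.1 | 10 21 front -18.5 z 70.4 | 30 24 front -19.4 z 69.9 | 50 29 front -18.2 z 70.7 | 70 29 front -18.7 z 70.0 | 90 24 front -18.6 z 69.1 |
```

Call:
apply_moves:
  moves:
    - {"jaw": 0, "offset": [12, 0, 0], "rot": [0, 0, 0]}
    - {"jaw": 0, "offset": [12, 0, 0], "rot": [0, 0, 0]}
    - {"jaw": 0, "offset": [12, 0, 0], "rot": [0, 0, 0]}
    - {"jaw": 0, "offset": [10, 0, 0], "rot": [0, 0, 0]}
    - {"jaw": 0, "offset": [8, 0, 0], "rot": [0, 0, 0]}

```text
time_s: 23.98
eef_pos: [0.5119, -0.1407, 0.0567]
eef_rot: [0.001, 0.747, 0.665, -0.0]
wrist_force: [-0.4, -7.3, 4.1]
opening: 0.005
grasp_force: 3.6
```

```bash
python3 - <<'E'
from h import *
c=plan([(0,-70,57,90,0,5)],dec=1)
bars(-90,220)
E
```

```text
now [  1.7 -88.1  56.7  90. ]
[{"jaw": 0, "offset": [3.6, -0.3, -0.1], "rot": [0, 0, -0.0]}, {"jaw": 0, "offset": [3.6, -0.4, -0.0], "rot": [0, 0, -0.0]}, {"jaw": 0, "offset": [3.7, -0.3, -0.1], "rot": [0, 0, -0.0]}, {"jaw": 0, "offset": [3.6, -0.4, -0.0], "rot": [0, 0, -0.0]}, {"jaw": 0, "offset": [3.6, -0.3, -0.1], "rot": [0, 0, -0.0]}]
-90 9 front -11.6 z 69.8 | -70 18 front -18.9 z 68.5 | -50 15 front -19.8 z 68.5 | -30 23 front -20.1 z 68.6 | -10 19 front -18.5 z 68.9 | 10 25 front -18.6 z 68.7 | 30 12 front -19.9 z 67.9 | 50 27 front -18.6 z 70.0 | 70 24 front -18.6 z 70.4 | 90 31 front -19.3 z 70.4 | 110 30 front -19.1 z 70.3 | 130 29 front -18.0 z 69.9 | 150 22 front -19.4 z 68.5 |
```

Call:
apply_moves:
  moves:
    - {"jaw": 0, "offset": [6, 0, 0], "rot": [0, 0, 0]}
    - {"jaw": 0, "offset": [5, 0, 0], "rot": [0, 0, 0]}
    - {"jaw": 0, "offset": [4, 0, 0], "rot": [0, 0, 0]}
    - {"jaw": 0, "offset": [2, 0, 0], "rot": [0, 0, 0]}
    - {"jaw": 0, "offset": [1, 0, 0], "rot": [0, 0, 0]}

```text
time_s: 24.65
eef_pos: [0.5136, -0.1229, 0.0565]
eef_rot: [0.001, 0.747, 0.665, -0.0]
wrist_force: [-0.3, -6.7, 2.8]
opening: 0.003
grasp_force: 3.5
```

Call:
apply_moves:
  moves:
    - {"jaw": 0, "offset": [-15, 0, 0], "rot": [0, 0, 0]}
    - {"jaw": 0, "offset": [-25, 0, -10], "rot": [0, 0, 0]}
    - {"jaw": 0, "offset": [-5, 0, -50], "rot": [0, 0, 0]}
    - {"jaw": 0, "offset": [0, 0, -55], "rot": [0, 0, 0]}
    - {"jaw": 0, "offset": [0, 0, -50], "rot": [0, 0, 0]}

```text
time_s: 25.28
eef_pos: [0.5076, -0.1668, 0.2222]
eef_rot: [-0.001, 0.747, 0.665, 0.0]
wrist_force: [-0.6, -1.7, -0.0]
opening: 0.001
grasp_force: 0.0
```

```bash
python3 - <<'E'
from h import *
for c in ('scene','side'):
    im,d=ctrl.camera(c);P=ctrl.camera_params(c);p,u,v=cloud(c,d,P);s=np.c_[(p[:,:2]-O)@np.c_[EX,EY],p[:,2]]*1e3
    for lo,hi in((58.,64),(66.5,72)):
        m=(s[:,2]>lo)&(s[:,2]<hi)&(s[:,0]<-2)&(s[:,0]>-19)&(s[:,1]>-90)&(s[:,1]<240)
        q=s[m];print(c,lo,len(q),np.percentile(q[:,1],[0,1,50,99,100]).round(1).tolist())
bars(-90,220)
plan([(0,0,225,90,1,5)])
E
```

```text
scene 58.0 193 [-57.5, -56.7, 78.4, 179.8, 180.4]
scene 66.5 436 [-51.8, -48.4, 89.4, 175.0, 178.3]
side 58.0 141 [-57.7, -56.6, 88.1, 180.2, 181.1]
side 66.5 283 [-55.0, -48.6, 87.6, 176.0, 178.1]
-50 16 front -18.9 z 68.5 | -30 20 front -19.4 z 68.6 | -10 22 front -19.1 z 68.7 | 10 23 front -18.5 z 68.5 | 30 20 front -18.2 z 68.8 | 50 13 front -18.7 z 68.3 | 70 28 front -19.1 z 70.4 | 90 29 front -19.3 z 69.8 | 110 31 front -18.6 z 70.3 | 130 33 front -19.7 z 70.1 | 150 35 front -17.9 z 70.4 | 170 20 front -17.6 z 68.4 | 
now [   2.5 -115.2  224.    90. ]
[{"jaw": 1, "offset": [23.0, -1.0, -0.0], "rot": [0, 0, -0.0]}, {"jaw": 1, "offset": [23.0, -0.0, -0.0], "rot": [0, 0, -0.0]}, {"jaw": 1, "offset": [23.0, -1.0, -1.0], "rot": [0, 0, -0.0]}, {"jaw": 1, "offset": [23.0, -0.0, 0.0], "rot": [0, 0, -0.0]}, {"jaw": 1, "offset": [23.0, -1.0, -0.0], "rot": [0, 0, -0.0]}]
```

Call:
apply_moves:
  moves:
    - {"jaw": 1, "offset": [23, 0, 0], "rot": [0, 0, 0]}
    - {"jaw": 1, "offset": [23, 0, 0], "rot": [0, 0, 0]}
    - {"jaw": 1, "offset": [23, 0, 0], "rot": [0, 0, 0]}
    - {"jaw": 1, "offset": [23, 0, 0], "rot": [0, 0, 0]}
    - {"jaw": 1, "offset": [23, 0, 0], "rot": [0, 0, 0]}

```text
time_s: 26.05
eef_pos: [0.5203, -0.0515, 0.2188]
eef_rot: [-0.002, 0.747, 0.665, -0.001]
wrist_force: [0.1, 0.1, -0.5]
opening: 1.0
grasp_force: 0.0
```

```bash
python3 - <<'E'
from h import *
o,T=dial('d8',z=114.)
f=np.load('d8.npz');c,u,v=wrist_cloud(f['d'],f['T'])
for lo,hi in((56,63),(66,73)):
    q=c[(c[:,2]>lo)&(c[:,2]<hi)&(c[:,0]<-5)&(c[:,0]>-16)&(c[:,1]>-80)&(c[:,1]<200)]
    if len(q): print(lo,len(q),np.percentile(q[:,1],[0,1,50,99,100]).round(1).tolist())
im=f['im'][:,:,::-1];cv2.imwrite('pics/d8b.png',np.hstack([cv2.resize(o[:,:,::-1],(400,400)),im[:,140:500]]))
E
```

```text
bezel circle 2.8 -0.0 27.9 z 117.4
56 16 [-60.2, -60.2, -58.9, 59.8, 59.8]
66 1959 [-54.9, -51.4, 96.3, 175.2, 177.9]
```

View pics/d8b.png

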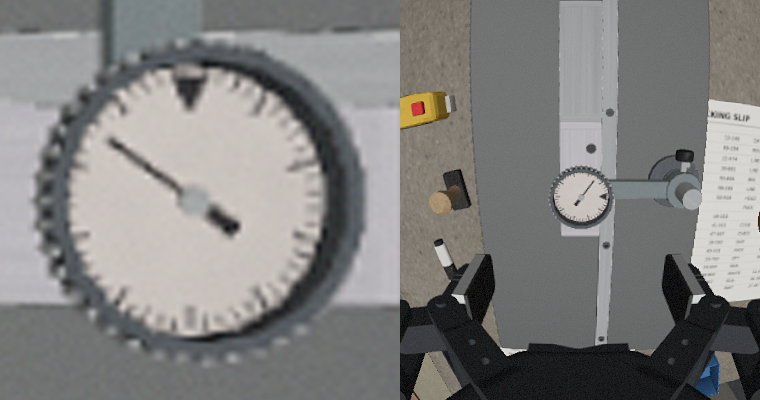

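```bash
python3 - <<'E'
from h import *
for n,zs in (('d2',(114,112)),('d8',(114,112)),('d1',(114,))):
    f=np.load(n+'.npz');T=f['T'];im=f['im']
    for z in zs:
        S=800;half=30;g=np.linspace(half,-half,S);X,Y=np.meshgrid(g,g,indexing='ij')
        uv=wproj(np.c_[X.ravel()+3,Y.ravel(),np.full(X.size,z)],T).astype(np.float32).reshape(S,S,2)
        o=cv2.cvtColor(cv2.remap(im,uv[...,0],uv[...,1],cv2.INTER_CUBIC),cv2.COLOR_RGB2GRAY).astype(int)
        # white face ellipse -> centre
        m=(o>165).astype(np.uint8);k,l,st,ce=cv2.connectedComponentsWithStats(m);j=l[S//2-60:S//2+60,S//2-60:S//2+60];j=np.bincount(j[j>0]).argmax()
        h=cv2.convexHull(np.argwhere(l==j)[:,::-1].astype(np.int32));e=cv2.fitEllipse(h)
        dark=(o<110);v,u=np.mgrid[:S,:S]
        # hub: from needle line; use ellipse centre
        dx=e[0][0]-u;dy=e[0][1]-v;r=np.hypot(dx,dy)*60/S;a=np.degrees(np.arctan2(dx,dy))
        print(n,z,'face',np.round(e[0],1),np.round(np.array(e[1])*60/S,1))
        for r0 in np.arange(6,20,1.):
            k=dark&(r>r0)&(r<r0+1)&(a>-25)&(a<75)
            b=a[k];print(int(r0),[(round(float(b[abs(b-c)<9].mean()),1),int((abs(b-c)<9).sum())) for c in (0,54,59) if (abs(b-c)<9).sum()>8],end=' ')
        print()
E
```

```text
d2 114 face [421.4 396. ] [43.1 45.3]
6 [(0.9, 124)] 7 [(0.2, 90)] 8 [(0.4, 99)] 9 [(0.7, 98)] 10 [(0.7, 84)] 11 [(0.9, 75)] 12 [(1.0, 82)] 13 [(1.0, 78)] 14 [(1.1, 87)] 15 [(1.1, 84)] 16 [(0.5, 139)] 17 [(0.4, 244)] 18 [(0.1, 398)] 19 [(0.0, 506)] 
d2 112 face [422.4 404.8] [43.4 45.6]
6 [(1.4, 117)] 7 [(0.4, 96)] 8 [(0.7, 100)] 9 [(0.6, 91)] 10 [(1.0, 91)] 11 [(1.0, 88)] 12 [(1.1, 82)] 13 [(1.2, 78)] 14 [(1.3, 95)] 15 [(1.3, 79)] 16 [(0.8, 124)] 17 [(0.5, 250)] 18 [(0.3, 362)] 19 [(0.1, 490)] 
d8 114 face [388.8 403.9] [42.9 45.2]
6 [(54.7, 143), (54.7, 143)] 7 [(55.2, 177), (55.2, 177)] 8 [(55.4, 148), (55.4, 148)] 9 [(55.3, 175), (55.3, 175)] 10 [(54.8, 147), (54.8, 147)] 11 [(54.9, 124), (54.9, 124)] 12 [(54.9, 108), (54.9, 108)] 13 [(54.7, 128), (54.7, 128)] 14 [(54.6, 124), (54.6, 124)] 15 [(3.3, 25), (54.5, 171), (54.5, 171)] 16 [(3.4, 244), (55.0, 189), (55.0, 189)] 17 [(2.9, 425), (54.7, 100), (54.7, 100)] 18 [(3.1, 655)] 19 [(2.8, 746)] 
d8 112 face [397.4 404.1] [43.2 45.6]
6 [(54.4, 143), (54.4, 143)] 7 [(54.9, 175), (54.9, 175)] 8 [(55.3, 150), (55.3, 150)] 9 [(55.2, 172), (55.2, 172)] 10 [(54.6, 159), (54.6, 159)] 11 [(54.8, 122), (54.8, 122)] 12 [(54.8, 111), (54.8, 111)] 13 [(54.7, 125), (54.7, 125)] 14 [(54.5, 123), (54.5, 123)] 15 [(54.4, 165), (54.4, 165)] 16 [(3.3, 226), (54.8, 191), (54.8, 191)] 17 [(3.0, 377), (54.7, 129), (54.7, 129)] 18 [(3.0, 646)] 19 [(2.9, 736)] 
d1 114 face [394.7 398.6] [43.  45.1]
6 [(2.6, 185)] 7 [(1.7, 182)] 8 [(2.4, 187)] 9 [(2.1, 211)] 10 [(1.1, 231)] 11 [(0.8, 182)] 12 [(1.3, 148)] 13 [(1.5, 152)] 14 [(0.6, 97)] 15 [(0.7, 56)] 16 [(1.6, 117), (59.2, 59), (59.2, 59)] 17 [(1.8, 65), (59.0, 279), (59.0, 279)] 18 [(59.0, 437), (59.2, 454)] 19 [(58.6, 530), (59.3, 614)]
```

Call:
apply_moves:
  moves:
    - {"jaw": 1, "offset": [0, 0, -1], "rot": [0, 0, 10]}
    - {"jaw": 1, "offset": [0, 0, 0], "rot": [0, 0, 10]}
    - {"jaw": 1, "offset": [0, 0, 0], "rot": [0, 0, 10]}
    - {"jaw": 1, "offset": [0, 0, 0], "rot": [0, 0, 10]}
    - {"jaw": 1, "offset": [0, 0, 0], "rot": [0, 0, 10]}

```text
time_s: 26.72
eef_pos: [0.5204, -0.0526, 0.2201]
eef_rot: [-0.001, 0.959, 0.284, -0.002]
wrist_force: [-0.2, 1.3, -0.5]
opening: 0.998
grasp_force: 0.0
```

Call:
apply_moves:
  moves:
    - {"jaw": 1, "offset": [0, 0, 0], "rot": [0, 0, 10]}
    - {"jaw": 1, "offset": [0, 0, 0], "rot": [0, 0, 10]}
    - {"jaw": 1, "offset": [0, 0, 0], "rot": [0, 0, 10]}
    - {"jaw": 1, "offset": [0, 0, 0], "rot": [0, 0, 9]}
    - {"jaw": 1, "offset": [0, 0, 0], "rot": [0, 0, 0]}

```text
time_s: 27.35
eef_pos: [0.5206, -0.0526, 0.2205]
eef_rot: [-0.001, 0.999, -0.049, -0.002]
wrist_force: [0.4, 0.2, -0.7]
opening: 0.999
grasp_force: 0.0
```

```bash
python3 - <<'E'
from h import *
o,T=dial('d9',z=114.);plan([])
g=cv2.cvtColor(o,cv2.COLOR_RGB2GRAY)
for n in('d2','d9'):
    f=cv2.imread('pics/%s.png'%n,0)
    print(n,[(v,round(240+float((w*np.arange(80)).sum()/w.sum()),1),int((w>0).sum())) for v in range(88,140,6) for w in [np.clip(130-f[v,240:320].astype(float),0,None)] if w.sum()>0])
# overall shift between the two views from bezel outline + counter: hub blob (bluish-grey) position
    c=cv2.imread('pics/%s.png'%n).astype(int);m=((c[:,:,0]-c[:,:,2])>3)&(cv2.cvtColor(c.astype(np.uint8),cv2.COLOR_BGR2GRAY)>140);m[:240]=0;m[300:]=0;m[:,:245]=0;m[:,315:]=0
    print('hub',np.argwhere(m).mean(0).round(1)[::-1],m.sum())
E
```

```text
bezel circle 2.9 -0.3 28.0 z 117.4
now [  0.4   0.4 220.8   1.1]
d2 [(88, 281.0, 80), (94, 278.2, 80), (100, 278.3, 48), (106, 279.0, 32), (112, 280.0, 27), (118, 279.6, 24), (124, 278.5, 17), (130, 278.6, 14), (136, 278.5, 11)]
hub [280.4 271.9] 483
d9 [(88, 279.9, 80), (94, 279.5, 80), (100, 277.4, 47), (106, 280.2, 36), (112, 280.5, 30), (118, 279.8, 24), (124, 280.9, 20), (130, 280.6, 14), (136, 279.8, 6)]
hub [279.8 275.6] 473
```

```bash
python3 -c "
from bench import ctrl
print(ctrl.hand_in())"
```

```text
the job is handed in; nothing more can be done
None
```

The job is handed in at about 27 s. The dial was zeroed on the master, with the arrow within about 1° of the needle. The spacer now sits flush along the fence with its middle under the tip, and the master is pushed out ahead of it, still on the plate. A last look showed the zero unmoved.

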